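# Turn a filled blister card over into the sealing jig and swing its bar across

### The job

The filled medication card has been checked and stands on the little sheet-metal stand with its blisters facing out. Take it by its thick top grip, turn it over and lay it on the sloping sealing jig so that its twelve blisters sit fully down in the twelve wells, flat back outwards and grip at the top, then swing the jig's retaining bar right across it onto its stop. Do not let the card fall on the desk, and leave the vials, the tape roll and the pen where they are.

Things in the scene. Friction and masses are not known exactly. Their poses are not given: they have to be found in the camera images.
- card: medication card: white plate 96 x 122 x 3 mm, one face with 12 clear conical blisters, back flat foil; about 90 g. Origin: centre of the plate, mid-thickness; x to the grip at its top, y across, z out of the blister face. Blisters: 3 rows (x) by 4 (y), 30 mm apart, centred; 21 mm wide at the plate, 16 at the end, 9 high. Starts leaning on the stand at 65 deg from level, blisters facing out (up), grip at the top
- card_grip (a point): middle of the card's grip, 78 mm in x and 3.5 mm in z from the card's origin, same axes. The grip is a ribbed white block, x 54 to 94 mm from the card's origin, 76 mm wide (y), 10 mm thick (z -1.5, flush with the back, to +8.5). A 3 mm neck joins it to the plate. Both its faces are free for a finger at the start and when seated in the jig
- stand: checking stand of bent aluminium sheet, fixed, 124 mm wide, 100 mm deep; origin under its base at desk height, x to its back, z up; it is turned 1.15 to 1.55 rad to face the robot's right. The card's back leans on its face (65 deg from level, top 85 mm above the desk), its lower edge on a lip that stands 21 mm out with a 5 mm upturned edge. Stand and jig stand side by side, either one on the left
- jig_plate: sloping well plate of the sealing jig, fixed, 60 deg from level, facing the robot within 0.3 rad. Origin: centre of the wells on its outer face, 62 mm above the desk; x up the slope, y to the left seen from the robot, z out of the face. Wells: 3 rows (x) by 4 (y), 30 mm apart, centred; round, 25 mm wide, 12 deep, chamfered. Plate 100 (x) x 170 (y) x 14 mm. Card seated: origin at (0, 0, 1.5 mm), x along this x, z opposite, play 2 mm
- jig: base of the sealing jig, a grey slab 130 mm deep, 172 wide, 11 high, fixed; origin under it at desk height, below the well plate's origin. The space behind and above the well plate's upper edge (x = 50 mm on the plate) is open for a finger
- bar (a joint): angle of the jig's retaining bar (8 mm steel rod), rad: 0 = across the card, pointing to -y of the well plate, on its stop; grows swinging up; 1.57 = straight up the slope. Limits 0 and 2.3. Starts parked at 1.75 to 2.15, its knob up to 0.21 m above the desk. Passes 5.5 mm above the plate's face, 2.5 mm over a seated card; a badly seated card blocks it. Stiff: stays where left, moves with 1 to 2 N
- bar_knob (a point): point on the axis of the black knob at the bar's free end, 146 mm from the pivot, 40 mm out from the well plate's face. The knob is a round post square to the plate, 15 mm thick, from 20 to 54 mm out from the face. The bar's stop, a block 8 x 14 mm and 15 mm high on the plate, lies just under the bar beside the knob's end position
- bar_pivot (a point): pivot of the retaining bar on the face of the well plate, at x = -15 mm, y = +74 mm, z = 0 in the plate's frame; the bar turns about the plate's z axis
- vial_a: glass vial, 22 mm thick, 47 mm high, to be left alone; origin under its centre
- vial_b: glass vial, same size, to be left alone
- vial_c: glass vial, same size, to be left alone
- tape_roll: roll of brown tape lying flat, 100 mm wide, 25 mm high, to be left alone
- pen: white pen lying at the front, 145 mm long, to be left alone

How it is judged:
By the outcome, as a careful person would: the job done as asked, in the order asked, and still so for the second after the job is handed in, with the robot touching nothing.
It also fails if it takes over 67 s, if anything falls off the work surface, if the arm or the gripper's body presses on something with over 40 N, if the wrist force passes 120 N, or if a joint passes its speed limit or range.

### The arm

A 6-joint arm with a two-finger parallel gripper is mounted at the origin on a cart in front of the work surface, level with it; the furniture and walls round the work are solid. World frame = base frame: x ahead of the robot, y to its left, z up, the work surface at z = 0. Lengths are in mm, angles in rad, forces in N, time in s.
With the tool pointing down it reaches from about 250 to 850 mm from the base axis. Payload 12.5 kg.
Tool frame: the origin (TCP) lies midway between the tips of the shut fingers; the grasp point (between the pads) lies 19 mm behind it; z points along the fingers, y is the line along which they close (so a half turn about z gives the same grasp; the last joint's range is limited). The gripper opens to 93 mm and grips with 3 to 60 N. Pads are 15 mm wide; open, the fingers measure 128 mm over their backs; the gripper's body (75 mm by 188 mm) begins 65 mm behind the grasp point.
Start: joints at [1.154, 0.351, 1.652, -0, 1.139, -0.085], TCP at [179.128, 519.998, 218.633] pointing down, gripper open.
Joint ranges: [-2.75, 2.75], [-0.79, 2.1], [0.01, 2.65], [-1.57, 4.71], [0.07, 3.14], [-2.87, 2.87]. Speed limits (rad/s): [2.22, 2.22, 2.79, 3.14, 3.14, 3.14].

### API

Orientations are given as a unit quaternion [w, x, y, z].
In Python, from workcell import manip gives the robot as it stands.
- The arm moves only by the tool arm_command, never from a script. Its argument "rows" is a list of rows, each an object with "translation": the shift along the tool's x, y, z in m, a list of three; "rotation": the turn, a rotation vector about the tool's x, y, z in rad, a list of three; "gripper": the finger opening in m, from 0 to 0.093. In form: [{"translation": [x, y, z], "rotation": [ax, ay, az], "gripper": gripper}, ...]. A call has exactly 5 rows; each row is the pose to reach, as a shift and turn from the pose commanded when the call began, along the tool's axes at that moment; what a row does not reach only later rows make up. A row lasts 1/10 s, in which the tool goes at most 50 mm and 8.59 degrees, less where a joint would pass 70% of its speed; a pose out of reach is approached as far as the arm can. A call with a gripper value outside its range is refused whole. The fingers move at their own pace and stop on an object; "grip_force" is the grip in N (left out, the last holds). Time passes only in rows, so rows that repeat a pose let the fingers close, or fill a call up. It gives the time, the measured TCP pose, the force, the opening and the grip force at its end, in the units of the state.
- manip.sense(): the state, without advancing time (a new reading comes with each control period).
- manip.camera(name): name is "side" or "top"; returns (picture, depth): 480x640x3 uint8, red, green, blue; 480x640 float32, mm along the optical axis (not along the pixel's ray), 0 where there is no reading.
- manip.camera_info(name): a dict with "fx", "fy", "cx", "cy" (pixels), "origin" and "attitude" of the camera in the world. Camera axes: x right, y down, z forward; pixel columns grow to the right and rows downward; lengths in mm; the calibration is good to about 2 mm. A picture is of the moment at which its call begins. camera_info takes no time and is no camera call.
- manip.finish_job(): hands the job in; it is judged then, once.
The state is a dict: "time": time; "q": joint angles; "dq": joint speeds; "effort": joint torques, N m; "eef_pos": TCP position; "ee_rot": TCP orientation; "wrist_force": force on the tool from outside, world axes, zero at the start; "wrist_torque": the same for the moment, N m; "gripper_width": finger opening in mm; "grasp_force": force on a finger pad.
Only numpy, scipy, OpenCV 4.12 (cv2) and the standard library are available. Lean on these libraries where they do the work, as an engineer would, in place of code of your own. Each camera call takes 0.05 s, during which the arm holds its last target. There are 200 camera calls.

## Working session

There is one attempt and no reset: what is moved stays moved. The work goes in short steps, Python scripts to look and compute and a tool call to move; the robot and the scene stay as the last step left them, time stands still between calls to the robot, and variables do not carry over. Pictures are saved under pics/ and viewed, at most 12 in all, crops included, and the job is handed in when it is done.

Besides the shell and the picture viewer there is one more tool, called by a JSON object that holds its "op" and its "data", one argument or row to a line. arm_command: Moves the arm, as the interface text tells. Its arguments: {"type":"object","properties":{"rows":{"type":"array","items":{"type":"object","properties":{"translation":{"type":"array","items":{"type":"number"}},"rotation":{"type":"array","items":{"type":"number"}},"gripper":{"type":"number"}}}},"grip_force":{"type":"number"}},"required":["rows"]}

```bash
ls; mkdir -p pics
python3 - <<'E'
from workcell import manip
import cv2,numpy as np
print(manip.sense())
for n in("side","top"):
    p,d=manip.camera(n);print(n,manip.camera_info(n))
    cv2.imwrite(f"pics/{n}0.png",p[:,:,::-1]);np.save(f"pics/{n}0.npy",d)
E
```

```text
pics
{'time': 0.0, 'q': array([ 1.15440421e+00,  3.51255028e-01,  1.65241190e+00,  8.01647746e-06,
        1.13912450e+00, -8.46098564e-02]), 'dq': array([-0.00023371,  0.00051523, -0.00104644, -0.00087499,  0.00030543,
        0.00241872]), 'effort': array([-8.64185786e-04, -4.97325325e+01, -2.85253394e+01,  6.98900898e-02,
        2.57706956e-02, -4.30710179e-05]), 'eef_pos': array([178.98901357, 519.69379451, 218.09577936]), 'ee_rot': array([-1.52107056e-04,  1.65132920e-01,  9.86271139e-01, -5.79774816e-04]), 'wrist_force': array([-0.52690588,  0.87197366, -0.17550642]), 'wrist_torque': array([ 0.03848665, -0.01575366,  0.00793105]), 'grasp_force': 0.0, 'gripper_width': 92.95589233457284}
side {'fx': 584.3825842786745, 'fy': 584.3825842786745, 'cx': 320.7058779282904, 'cy': 244.82858737054076, 'origin': array([ 422.13363146, -895.1830539 ,  669.07128178]), 'attitude': array([-0.48364308,  0.87361918, -0.04015093,  0.03559205])}
top {'fx': 459.3779106789289, 'fy': 459.3779106789289, 'cx': 317.0093464665199, 'cy': 244.83643994566094, 'origin': array([ 359.00850694,   23.19449953, 1029.25643078]), 'attitude': array([-0.07034142,  0.71342887, -0.69421004,  0.06437204])}
```

View pics/side0.png

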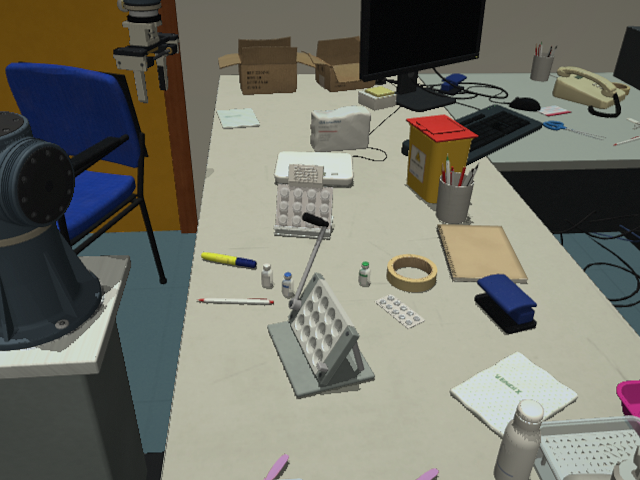

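View pics/top0.png

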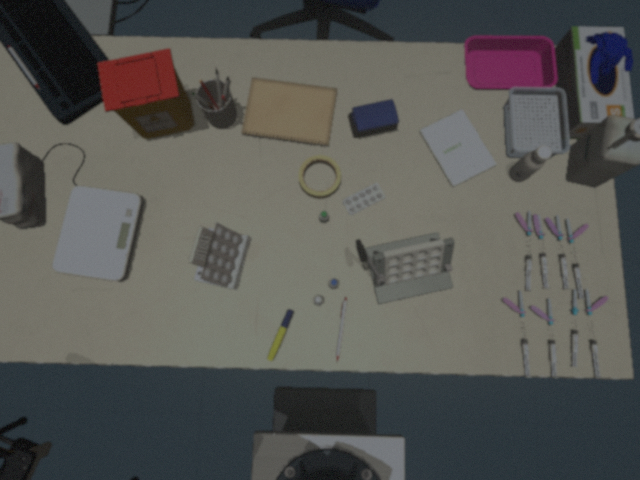

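The side picture shows the card at about (304,208) and its grip at (306,176). The jig wells are at about (322,328) and the bar knob at (314,220). In the top picture the card is at (222,257) and the jig at (413,265). The vials are at (318,299), (334,283) and (324,216). Next I'll enlarge both areas.

```bash
cat > h.py <<'E'
import numpy as np,cv2
from scipy.spatial.transform import Rotation as R
from workcell import manip
def cam(n):
    i=manip.camera_info(n);w,x,y,z=i["attitude"]
    return i,R.from_quat([x,y,z,w]).as_matrix(),np.array(i["origin"])
def unproj(n,u,v,d):
    i,M,o=cam(n);c=np.stack([(u-i["cx"])/i["fx"]*d,(v-i["cy"])/i["fy"]*d,d],-1);return c@M.T+o
def proj(n,P):
    i,M,o=cam(n);c=(np.asarray(P)-o)@M
    return np.stack([c[...,0]/c[...,2]*i["fx"]+i["cx"],c[...,1]/c[...,2]*i["fy"]+i["cy"]],-1)
def cloud(n,d):
    v,u=np.mgrid[0:480,0:640];return unproj(n,u,v,d)
E
python3 - <<'E'
from h import *
out=[]
for n,u0,v0 in(("side",265,155),("side",250,255),("top",180,215),("top",350,225)):
    w,h=(80,60) if u0==180 else((96,72) if u0==265 else ((140,150) if n=="side" else (120,90)))
    w=h*4//3
    im=cv2.imread(f"pics/{n}0.png")[v0:v0+h,u0:u0+w];print(n,u0,v0,w,h)
    out.append(cv2.convertScaleAbs(cv2.resize(im,(400,300),interpolation=cv2.INTER_CUBIC),alpha=1.3 if n=="top" else 1))
cv2.imwrite("pics/comp.png",np.vstack([np.hstack(out[:2]),np.hstack(out[2:])]))
for n,px in(("side",[(304,208),(306,176),(322,328),(314,219),(250,380),(230,250),(267,268),(287,277),(365,263)]),("top",[(222,257),(413,265),(200,245),(362,250),(300,200),(318,299),(334,283),(324,216)])):
    d=np.load(f"pics/{n}0.npy");C=cloud(n,d)
    for u,v in px: print(n,u,v,C[v,u].round(1))
E
```

```text
side 265 155 96 72
side 250 255 200 150
top 180 215 80 60
top 350 225 120 90
side 304 208 [518.8 239.5  53.1]
side 306 176 [524.1 257.5 122.2]
side 322 328 [ 514.9 -170.8   54.7]
side 314 219 [510.2 -58.  193.4]
side 250 380 [ 396.9 -224.3    1.8]
side 230 250 [356.1 156.5   2.9]
side 267 268 [431.2  22.1  44.8]
side 287 277 [467.2 -10.   44.8]
side 365 263 [618.7  22.1  47.4]
top 222 257 [514.9 237.7  55.2]
top 413 265 [ 507.8 -171.4   60.1]
top 200 245 [524.8 265.  136.7]
top 362 250 [513.1 -51.  192.1]
top 300 200 [ 6.629e+02  7.720e+01 -2.000e-01]
top 318 299 [431.3  28.8  46.7]
top 334 283 [466.2  -4.5  48.2]
top 324 216 [613.4  20.6  48.4]
```

View pics/comp.png

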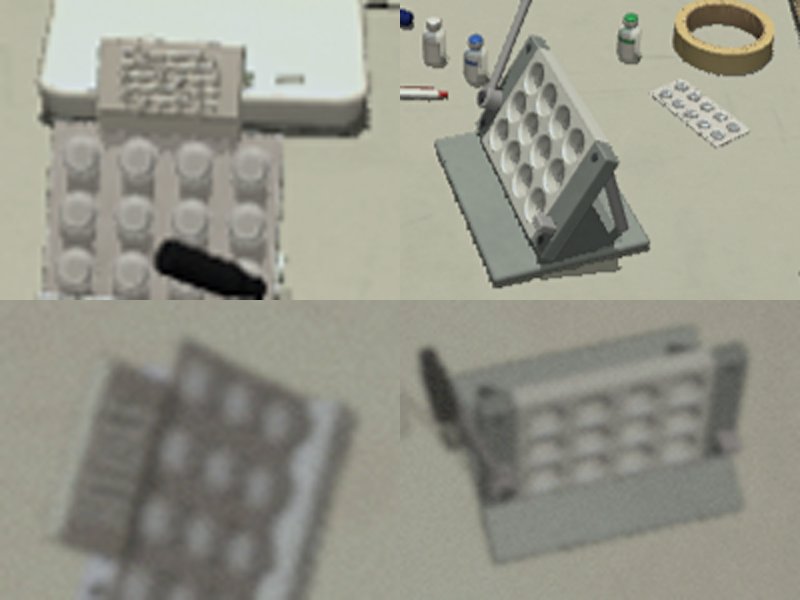

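The side crop gives the blister ends in card rows 1 and 2: (82,157) to (251,165) and (78,212) to (247,221). The top crop shows the same grid less sharply, around (218,468). I'll fit the card pose from these and the jig pose from its depth holes.

```bash
cat > fit.py <<'E'
from h import *
from scipy.optimize import least_squares
from scipy.ndimage import map_coordinates
def frame(yaw,tilt):
    f=np.array([np.cos(yaw),np.sin(yaw),0]);u=np.array([0,0,1.])
    x=np.cos(tilt)*f+np.sin(tilt)*u;z=-np.sin(tilt)*f+np.cos(tilt)*u
    return np.stack([x,np.cross(z,x),z],1)
E
cat > m1.py <<'E'
from fit import *
S=[((82,157),30,45),((138,157),30,15),((195,164),30,-15),((251,165),30,-45),((78,212),0,45),((134,214),0,15),((190,218),0,-15),((247,221),0,-45),((75,268),-30,45),((132,270),-30,15)]
sp=np.array([s[0] for s in S])*96/400+[265,155]-0.5*(1-.24);sm=np.array([[s[1],s[2],10.5] for s in S])
G=np.array([(101,40),(241,46)])*.24+[265,155]-.38;gm=np.array([[94,38,8.5],[94,-38,8.5]])
T=[((195,80),30,-45),((177,150),30,-15),((150,215),30,15),((237,102),0,-45),((218,168),0,-15),((200,235),0,15),((280,120),-30,-45),((260,190),-30,-15),((240,250),-30,15)]
tp=np.array([s[0] for s in T])/5+[180,215]-.4;tm=np.array([[s[1],s[2],10.5] for s in T])
def fit(use,free):
    def pose(p): return frame(p[3],np.radians(65)+(p[4] if free else 0)),p[:3]
    def res(p):
        F,o=pose(p);r=[]
        if 's' in use: r+=[(proj("side",sm@F.T+o)-sp).ravel(),(proj("side",gm@F.T+o)-G).ravel()]
        if 't' in use: r+=[.7*(proj("top",tm@F.T+o)-tp).ravel()]
        return np.concatenate(r+[[.01*p[4]]])
    s=least_squares(res,[517,240,52,1.35,0],loss="soft_l1");return s
for use in("s","t","st"):
  for fr in(0,1):
    s=fit(use,fr);print(use,fr,s.x.round(3),"rms",np.sqrt((s.fun**2).mean()).round(2))
# depth plane check of grip front / card
d=np.load("pics/side0.npy");C=cloud("side",d)
s=fit("st",0);F=frame(s.x[3],np.radians(65));L=(C.reshape(-1,3)-s.x[:3])@F
m=(abs(L[:,1])<34)&(L[:,0]>58)&(L[:,0]<90)&(abs(L[:,2])<25);print("grip z (8.5)",np.median(L[m,2]),m.sum())
m=(abs(L[:,1])<34)&(L[:,0]>48)&(abs(L[:,2])<15);print("xmax 94:",np.percentile(L[m,0],[90,98,100]))
# jig
for n in("side","top"):
    d=np.load(f"pics/{n}0.npy");C=cloud(n,d).reshape(-1,3)
    P=C[(abs(C[:,0]-510)<60)&(abs(C[:,1]+171)<75)&(C[:,2]>25)&(C[:,2]<110)]
    best=None
    for yaw in np.arange(-.32,.32,.005):
        F=frame(yaw,np.radians(60));w=P@F[:,2];h,e=np.histogram(w,np.arange(w.min(),w.max(),1.5))
        k=(h[:-1]+h[1:]);j=k.argmax()
        if best is None or k[j]>best[0]:best=(k[j],yaw,e[j+1])
    print(n,best,len(P))
    yaw,c=best[1:];
    # ray-pierced hole mask on plane, grid fit
    def score(q,full=False):
        F=frame(q[0],np.radians(60));i,M,o=cam(n)
        gx,gy=np.mgrid[-48:49:1.,-62:63:1.];Q=F@np.stack([gx.ravel(),gy.ravel(),0*gx.ravel()])
        Q=Q.T+q[1]*F[:,0]+q[2]*F[:,1]+q[3]*F[:,2]
        uv=proj(n,Q);dd=map_coordinates(d,[uv[:,1],uv[:,0]],order=1)
        hole=np.clip(dd-((Q-o)@M)[:,2],-1,8)
        ins=np.zeros(len(Q),bool)
        for a in(-30,0,30):
            for b in(-45,-15,15,45): ins|=np.hypot(gx.ravel()-a,gy.ravel()-b)<12.5
        return np.where(ins,-hole,abs(hole)).mean()
    F=frame(yaw,np.radians(60));o0=np.array([510,-171,62.])@F
    from scipy.optimize import differential_evolution as DE
    r=DE(score,[(yaw-.04,yaw+.04),(o0[0]-15,o0[0]+15),(o0[1]-15,o0[1]+15),(c-4,c+4)],seed=1,maxiter=40,popsize=10)
    F=frame(r.x[0],np.radians(60));print(n,"jig yaw",r.x[0].round(3),"o",(F@r.x[1:]).round(1),r.fun)
    K=C[(abs(C[:,0]-510)<70)&(abs(C[:,1]+60)<60)&(C[:,2]>150)];L=(K-F@r.x[1:])@F
    L=L[L[:,2]>18];print("knob L",np.median(L,0).round(1),L.min(0).round(1),L.max(0).round(1),"ang",np.arctan2(np.median(L[:,0])+15,74-np.median(L[:,1])))
E
python3 m1.py
```

```text
s 0 [521.386 269.539  40.946   1.392   0.   ] rms 0.3
s 1 [ 5.19918e+02  2.54912e+02  4.68820e+01  1.41100e+00 -1.96000e-01] rms 0.22
t 0 [519.343 245.902  64.45    1.345   0.   ] rms 0.26
t 1 [ 5.21268e+02  2.48144e+02  5.34300e+01  1.34200e+00 -3.30000e-02] rms 0.23
st 0 [520.072 248.165  52.186   1.377   0.   ] rms 0.44
st 1 [ 5.19997e+02  2.48004e+02  5.19060e+01  1.37900e+00 -3.30000e-02] rms 0.43
grip z (8.5) 18.858417968577157 455
xmax 94: [83.81642772 93.0079629  94.22845204]
side (np.int64(1685), np.float64(0.2400000000000005), np.float64(-359.13303760951226)) 3600Traceback (most recent call last):
  File "m1.py", line 47, in <module>
    r=DE(score,[(yaw-.04,yaw+.04),(o0[0]-15,o0[0]+15),(o0[1]-15,o0[1]+15),(c-4,c+4)],seed=1,maxiter=40,popsize=10)
    return fun(*args, **kwargs)
    ret = solver.solve()
    result = minimize(lambda x:
                        list(self._mapwrapper(self.func, np.atleast_2d(x)))[0],
    ...<2 lines>...
                      bounds=self.limits.T,
                      constraints=self.constraints)
    res = _minimize_lbfgsb(fun, x0, args, jac, b
[... 751 characters left out ...]
   ^^^
    df = [f_eval - f0 for f_eval in f_evals]
                                    ^^^^^^^
    f = np.atleast_1d(self.fun(x, *self.args, **self.kwargs))
                      ~~~~~~~~^^^^^^^^^^^^^^^^^^^^^^^^^^^^^^
    fx = self.f(np.copy(x), *self.args)
    list(self._mapwrapper(self.func, np.atleast_2d(x)))[0],
    ~~~~^^^^^^^^^^^^^^^^^^^^^^^^^^^^^^^^^^^^^^^^^^^^^^^
    return self.f(x, *self.args)
           ~~~~~~^^^^^^^^^^^^^^^
  File "m1.py", line 36, in score
    F=frame(q[0],np.radians(60));i,M,o=cam(n)
                                       ~~~^^^
  File "h.py", line 5, in cam
    i=manip.camera_info(n);w,x,y,z=i["attitude"]
ValueError: time passes only in moves, steps and waits
```

```bash
python3 - <<'E'
import re
s=open('h.py').read()
s=s.replace('''def cam(n):
    i=manip.camera_info(n);''','''from functools import lru_cache
@lru_cache
def cam(n):
    i=manip.camera_info(n);''');open('h.py','w').write(s)
m=open('m1.py').read()
a,b=m.split("for use in(");_,b=b.split("# jig\n")
a+='''
D={n:np.load(f"pics/{n}0.npy") for n in("side","top")};C={n:cloud(n,D[n]).reshape(-1,3) for n in D}
for n in("side","top"):
    p=np.array([520,248,52,1.38])
    for it in range(6):
        F=frame(p[3],np.radians(65));L=(C[n]-p[:3])@F
        tol=14 if it<2 else 4
        g=C[n][(abs(L[:,1])<34)&(L[:,0]>60)&(L[:,0]<90)&(abs(L[:,2]-8.5)<tol)]
        def res(p):
            F=frame(p[3],np.radians(65));o=p[:3]
            pp,mm=(np.r_[sp,G],np.r_[sm,gm]) if n=="side" else (tp,tm)
            return np.r_[(proj(n,mm@F.T+o)-pp).ravel(),.1*(((g-o)@F)[:,2]-8.5)]
        s=least_squares(res,p,loss="soft_l1");p=s.x
    F=frame(p[3],np.radians(65));L=(C[n]-p[:3])@F;q=abs(L[:,1])<60
    print(n,p.round(3),len(g),"px rms",np.sqrt((s.fun[:18]**2).mean()).round(2),"blister-end/plate z hist",np.histogram(L[q&(abs(L[:,0])<45),2],np.arange(-6,16,2))[0])
    P=g-g.mean(0);print(" grip normal",np.linalg.svd(P,full_matrices=0)[2][2].round(3),"vs",F[:,2].round(3))
    cv=C[n][q&(L[:,0]>50)&(L[:,0]<100)&(abs(L[:,2]-8.5)<5)];l=(cv-p[:3])@F;print(" grip ext",np.percentile(l,[1,99],axis=0).round(1).tolist())
'''
open('m1.py','w').write(a+b)
E
python3 m1.py
```

```text
side [518.966 239.165  56.878   1.381] 370 px rms 0.29 blister-end/plate z hist [ 37 134 279 385 360 226 157 153 131  78]
 grip normal [ 0.175  0.898 -0.403] vs [-0.171 -0.89   0.423]
 grip ext [[51.9, -36.6, 3.7], [93.2, 37.6, 13.0]]
top [518.48  244.844  68.536   1.355] 290 px rms 0.39 blister-end/plate z hist [  1   5  78 405 326 135 113 190 197  36]
 grip normal [ 0.173  0.837 -0.519] vs [-0.194 -0.885  0.423]
 grip ext [[50.4, -39.2, 4.2], [81.3, 35.1, 11.5]]
side (np.int64(1685), np.float64(0.2400000000000005), np.float64(-359.13303760951226)) 3600
side jig yaw 0.238 o [ 507.3 -173.1   64.4] -2.880928189572993
knob L [125.1 114.2  40. ] [115.7 109.5  18.2] [131.1 126.4  56.3] ang 1.8501152319210228
top (np.int64(948), np.float64(0.2400000000000005), np.float64(-361.06345052698043)) 2150
top jig yaw 0.241 o [ 509.6 -171.6   64.5] -2.840379352211897
knob L [127.3 117.8  42.2] [115.1 110.   19.1] [132.  124.4  56.1] ang 1.8695401305805834
```

```bash
cat > pl.py <<'E'
from fit import *
import json,os
class Pl:
    def __init__(s,fromfile=True):
        if fromfile and os.path.exists("cmd.json"): p,q=json.load(open("cmd.json"))
        else: p,q=[179.128,519.998,218.633],R.from_quat([.165132920,.986271139,-.0003,0]).as_quat().tolist()
        s.p=np.array(p);s.R=R.from_quat(q)
    def to(s,p,Rt,label="",quiet=False):
        t=np.round(s.R.inv().apply(np.array(p)-s.p)/1000,4);r=np.round((s.R.inv()*Rt).as_rotvec(),3)
        if not quiet: print(label,"t",t.tolist(),"r",r.tolist(),"|t|%.3f |r|%.2f"%(np.linalg.norm(t),np.linalg.norm(r)))
        s.p=s.p+s.R.apply(t*1000);s.R=s.R*R.from_rotvec(r)
    def path(s,wps,n,label=""):   # wps: final (p,R); n equal calls
        p0,R0=s.p.copy(),s.R;p1,R1=wps;rv=(R0.inv()*R1).as_rotvec()
        for k in range(1,n+1): s.to(p0+(p1-p0)*k/n,R0*R.from_rotvec(rv*k/n),label+str(k))
    def save(s): json.dump([s.p.tolist(),s.R.as_quat().tolist()],open("cmd.json","w"))
def tool(F): return R.from_matrix(np.stack([-F[:,1],F[:,2],-F[:,0]],1))   # F = card frame (cols)
def tcp(o,F,x=61,z=3.5): return o+F@np.array([x,0,z])
E
python3 - <<'E'
from pl import *
F=frame(1.375,np.radians(65));o=np.array([519,239.2,56.5])
P=Pl(False);Rg=tool(F);pre=tcp(o,F,141);g=tcp(o,F)
# mid: vertical tool turned -90deg yaw
mid=P.R*R.from_rotvec([0,0,1.4]);pm=np.array([380,430,240.])
P.path((pm,mid),2,"a");P.path((pre,Rg),3,"b");P.path((g,Rg),1,"g");P.save();print(pre,g)
E
```

```text
a1 t [-0.1096, -0.0098, -0.0107] r [0.0, -0.0, 0.7] |t|0.111 |r|0.70
a2 t [-0.0902, 0.0631, -0.0106] r [-0.0, -0.0, 0.7] |t|0.111 |r|0.70
b1 t [-0.0366, 0.0566, 0.0181] r [-0.112, -0.116, 0.526] |t|0.070 |r|0.55
b2 t [-0.0012, 0.0641, 0.0273] r [-0.113, -0.117, 0.526] |t|0.070 |r|0.55
b3 t [0.0336, 0.0521, 0.032] r [-0.112, -0.116, 0.526] |t|0.070 |r|0.55
g1 t [0.0, -0.0, 0.08] r [-0.0, 0.0, -0.0] |t|0.080 |r|0.00
[529.97581704 294.53913938 185.76856189] [523.39826391 261.37567389 113.26393893]
```

{"op": "arm_command", "data": {
  "rows": [
    {"translation":[-0.1096,-0.0098,-0.0107],"rotation":[0,0,0.7],"gripper":0.045},
    {"translation":[-0.1096,-0.0098,-0.0107],"rotation":[0,0,0.7],"gripper":0.045},
    {"translation":[-0.1096,-0.0098,-0.0107],"rotation":[0,0,0.7],"gripper":0.045},
    {"translation":[-0.1096,-0.0098,-0.0107],"rotation":[0,0,0.7],"gripper":0.045},
    {"translation":[-0.1096,-0.0098,-0.0107],"rotation":[0,0,0.7],"gripper":0.045}
  ]
}}

```text
time: 0.6
eef_pos: [280.0, 474.6, 229.1]
ee_rot: [-0.0, 0.496, 0.868, -0.0]
wrist_force: [-0.4, -0.1, 0.2]
gripper_width: 57.4
grasp_force: 0.0
```

{"op": "arm_command", "data": {
  "rows": [
    {"translation":[-0.0902,0.0631,-0.0106],"rotation":[0,0,0.7],"gripper":0.045},
    {"translation":[-0.0902,0.0631,-0.0106],"rotation":[0,0,0.7],"gripper":0.045},
    {"translation":[-0.0902,0.0631,-0.0106],"rotation":[0,0,0.7],"gripper":0.045},
    {"translation":[-0.0902,0.0631,-0.0106],"rotation":[0,0,0.7],"gripper":0.045},
    {"translation":[-0.0902,0.0631,-0.0106],"rotation":[0,0,0.7],"gripper":0.045}
  ]
}}

```text
time: 1.1
eef_pos: [380.5, 429.5, 239.5]
ee_rot: [0.0, 0.764, 0.645, -0.0]
wrist_force: [0.6, 0.1, -0.2]
gripper_width: 44.9
grasp_force: 0.0
```

{"op": "arm_command", "data": {
  "rows": [
    {"translation":[-0.0366,0.0566,0.0181],"rotation":[-0.112,-0.116,0.526],"gripper":0.045},
    {"translation":[-0.0366,0.0566,0.0181],"rotation":[-0.112,-0.116,0.526],"gripper":0.045},
    {"translation":[-0.0366,0.0566,0.0181],"rotation":[-0.112,-0.116,0.526],"gripper":0.045},
    {"translation":[-0.0366,0.0566,0.0181],"rotation":[-0.112,-0.116,0.526],"gripper":0.045},
    {"translation":[-0.0366,0.0566,0.0181],"rotation":[-0.112,-0.116,0.526],"gripper":0.045}
  ]
}}

```text
time: 1.6
eef_pos: [429.8, 385.0, 221.3]
ee_rot: [0.08, 0.901, 0.425, -0.008]
wrist_force: [0.3, -0.1, 0.0]
gripper_width: 45.1
grasp_force: 0.0
```

{"op": "arm_command", "data": {
  "rows": [
    {"translation":[-0.0012,0.0641,0.0273],"rotation":[-0.113,-0.117,0.526],"gripper":0.045},
    {"translation":[-0.0012,0.0641,0.0273],"rotation":[-0.113,-0.117,0.526],"gripper":0.045},
    {"translation":[-0.0012,0.0641,0.0273],"rotation":[-0.113,-0.117,0.526],"gripper":0.045},
    {"translation":[-0.0012,0.0641,0.0273],"rotation":[-0.113,-0.117,0.526],"gripper":0.045},
    {"translation":[-0.0012,0.0641,0.0273],"rotation":[-0.113,-0.117,0.526],"gripper":0.045}
  ]
}}

```text
time: 2.1
eef_pos: [480.0, 339.9, 203.1]
ee_rot: [0.153, 0.973, 0.172, -0.016]
wrist_force: [-0.1, 0.3, 0.1]
gripper_width: 45.2
grasp_force: 0.0
```

{"op": "arm_command", "data": {
  "rows": [
    {"translation":[0.0336,0.0521,0.032],"rotation":[-0.112,-0.116,0.526],"gripper":0.045},
    {"translation":[0.0336,0.0521,0.032],"rotation":[-0.112,-0.116,0.526],"gripper":0.045},
    {"translation":[0.0336,0.0521,0.032],"rotation":[-0.112,-0.116,0.526],"gripper":0.045},
    {"translation":[0.0336,0.0521,0.032],"rotation":[-0.112,-0.116,0.526],"gripper":0.045},
    {"translation":[0.0336,0.0521,0.032],"rotation":[-0.112,-0.116,0.526],"gripper":0.045}
  ]
}}

```text
time: 2.6
eef_pos: [530.1, 294.5, 185.2]
ee_rot: [0.215, 0.972, -0.094, -0.022]
wrist_force: [-0.3, -0.1, 0.1]
gripper_width: 45.1
grasp_force: 0.0
```

Run:
```python
from pl import *
s=manip.sense();print(s["time"],s["eef_pos"].round(1),s["ee_rot"].round(3),s["q"].round(2));w,x,y,z=s["ee_rot"]
print(R.from_quat([x,y,z,w]).as_matrix().round(3));P=Pl();print(P.R.as_matrix().round(3))
p,d=manip.camera("side");t,_=manip.camera("top")
a=cv2.resize(p[110:260,240:390],(400,400),interpolation=cv2.INTER_CUBIC);b=cv2.resize(t[190:290,150:250],(400,400),interpolation=cv2.INTER_CUBIC)
cv2.imwrite("pics/pre.png",np.hstack([a,b])[:,:,::-1])
```

```text
2.6 [530.1 294.5 185.2] [ 0.215  0.972 -0.094 -0.022] [ 0.57  0.66  1.31 -0.31  1.49  2.41]
[[ 0.981 -0.173 -0.083]
 [-0.192 -0.89  -0.413]
 [-0.002  0.421 -0.907]]
[[ 0.981 -0.177 -0.082]
 [-0.195 -0.889 -0.414]
 [ 0.     0.422 -0.906]]
```

View pics/pre.png

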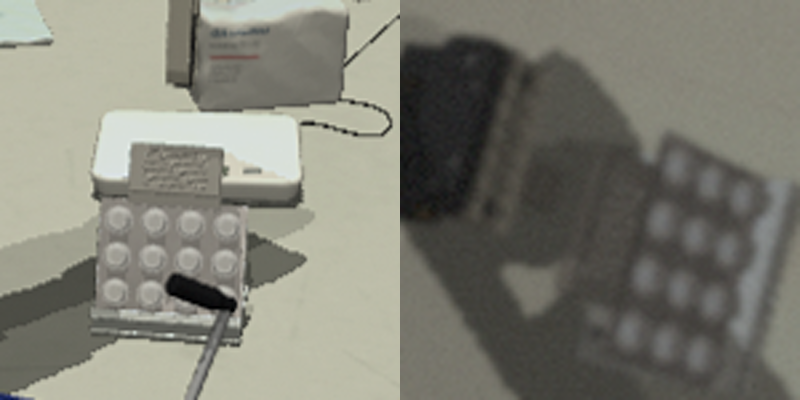

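The side crop shows the nearer finger at pixel (307,141), directly above the grip centre at (306,175). So the tool is lined up, and I'll go down and grip.

{"op": "arm_command", "data": {
  "rows": [
    {"translation":[0,0,0.012],"rotation":[0,0,0],"gripper":0.045},
    {"translation":[0,0,0.024],"rotation":[0,0,0],"gripper":0.045},
    {"translation":[0,0,0.036],"rotation":[0,0,0],"gripper":0.045},
    {"translation":[0,0,0.048],"rotation":[0,0,0],"gripper":0.045},
    {"translation":[0,0,0.06],"rotation":[0,0,0],"gripper":0.045}
  ]
}}

```text
time: 3.2
eef_pos: [524.8, 269.1, 130.2]
ee_rot: [0.215, 0.972, -0.095, -0.021]
wrist_force: [-0.4, -0.3, -0.2]
gripper_width: 45.3
grasp_force: 0.0
```

{"op": "arm_command", "data": {
  "rows": [
    {"translation":[0,0,0.005],"rotation":[0,0,0],"gripper":0.045},
    {"translation":[0,0,0.01],"rotation":[0,0,0],"gripper":0.045},
    {"translation":[0,0,0.015],"rotation":[0,0,0],"gripper":0.045},
    {"translation":[0,0,0.02],"rotation":[0,0,0],"gripper":0.045},
    {"translation":[0,0,0.02],"rotation":[0,0,0],"gripper":0.045}
  ]
}}

```text
time: 3.7
eef_pos: [523.2, 261.1, 112.7]
ee_rot: [0.215, 0.972, -0.096, -0.021]
wrist_force: [0.6, 0.1, -0.1]
gripper_width: 44.8
grasp_force: 0.0
```

Run:
```python
from pl import *
p,d=manip.camera("side")
a=cv2.resize(p[140:240,250:370],(600,500),interpolation=cv2.INTER_CUBIC)
cv2.imwrite("pics/at.png",a[:,:,::-1]);print(manip.sense()["wrist_force"].round(1))
C=cloud("side",d);F=frame(1.375,np.radians(65));o=np.array([519,239.2,56.5]);L=(C.reshape(-1,3)-o)@F
m=(abs(abs(L[:,1])-25)<10)&(L[:,0]>60)&(L[:,0]<92)&(abs(L[:,2]-8)<12);print("grip z",np.median(L[m,2]))
```

```text
[0.3 0.1 0.1]
grip z 8.38207119212303
```

View pics/at.png

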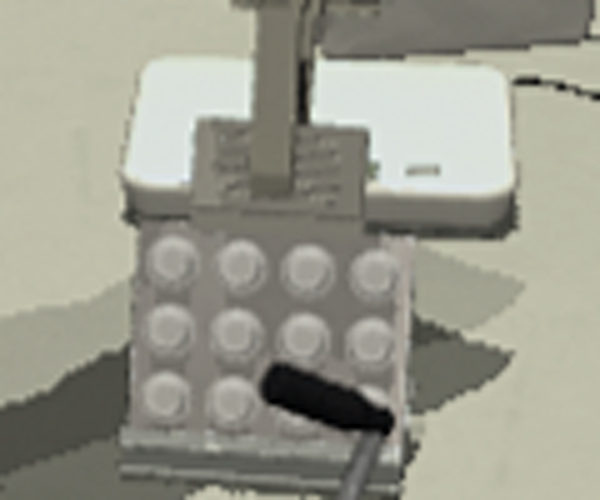

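The finger pad covers the grip's middle at crop (273,160). The grip spans u 193–368 and the finger tip stays above the neck. Now I'll close and lift.

{"op": "arm_command", "data": {
  "rows": [
    {"translation":[0,0,0],"rotation":[0,0,0],"gripper":0.015},
    {"translation":[0,0,0],"rotation":[0,0,0],"gripper":0.006},
    {"translation":[0,0,0],"rotation":[0,0,0],"gripper":0.006},
    {"translation":[0,0,0],"rotation":[0,0,0],"gripper":0.006},
    {"translation":[0,0,0],"rotation":[0,0,0],"gripper":0.006}
  ],
  "grip_force": 30
}}

```text
time: 4.25
eef_pos: [523.4, 261.5, 113.2]
ee_rot: [0.215, 0.972, -0.096, -0.021]
wrist_force: [1.2, 3.3, -0.1]
gripper_width: 9.5
grasp_force: 19.8
```

{"op": "arm_command", "data": {
  "rows": [
    {"translation":[0,0,0],"rotation":[0,0,0],"gripper":0.006},
    {"translation":[0,0,0],"rotation":[0,0,0],"gripper":0.006},
    {"translation":[0,0,-0.002],"rotation":[0,0,0],"gripper":0.006},
    {"translation":[0,0,-0.006],"rotation":[0,0,0],"gripper":0.006},
    {"translation":[0,0,-0.01],"rotation":[0,0,0],"gripper":0.006}
  ]
}}

```text
time: 4.75
eef_pos: [524.2, 265.7, 122.5]
ee_rot: [0.215, 0.972, -0.096, -0.021]
wrist_force: [0.0, -0.2, -0.7]
gripper_width: 10.0
grasp_force: 30.0
```

Run:
```python
from pl import *
P=Pl();P.to(P.p-10*P.R.as_matrix()[:,2],P.R,quiet=True)
P.to(P.p-110*P.R.as_matrix()[:,2],P.R,"L")
J=frame(.24,np.radians(60));oj=np.array([508.5,-172.3,62]);Fc=np.stack([J[:,0],-J[:,1],-J[:,2]],1)
Rt=tool(Fc);oc=oj+1.5*J[:,2];fin=tcp(oc,Fc);pre=fin+90*J[:,2]+10*J[:,0]
P.path((np.array([440,160,300.]),Rt),4,"T");P.path((np.array([440,-185,300.]),Rt),2,"M");P.path((pre,Rt),1,"D");P.save();print(fin,pre)
```

```text
L t [-0.0, 0.0, -0.11] r [0.0, 0.0, 0.0] |t|0.110 |r|0.00
T1 t [-0.0155, 0.0459, -0.0001] r [0.152, -0.023, -0.515] |t|0.048 |r|0.54
T2 t [-0.0361, 0.0319, -0.0055] r [0.151, -0.022, -0.514] |t|0.048 |r|0.54
T3 t [-0.047, 0.0089, -0.0078] r [0.152, -0.023, -0.515] |t|0.048 |r|0.54
T4 t [-0.0452, -0.0165, -0.0061] r [0.151, -0.023, -0.514] |t|0.049 |r|0.54
M1 t [-0.1676, -0.0354, 0.0206] r [0.0, 0.0, -0.0] |t|0.173 |r|0.00
M2 t [-0.1675, -0.0354, 0.0205] r [0.0, 0.0, -0.0] |t|0.172 |r|0.00
D1 t [-0.0039, 0.0912, 0.1004] r [0.0, 0.0, -0.0] |t|0.136 |r|0.00
[ 539.80821496 -164.63835687  113.82754963] [ 468.95660226 -181.97692991  167.48780367]
```

{"op": "arm_command", "data": {
  "rows": [
    {"translation":[0,0,-0.022],"rotation":[0,0,0],"gripper":0.006},
    {"translation":[0,0,-0.044],"rotation":[0,0,0],"gripper":0.006},
    {"translation":[0,0,-0.066],"rotation":[0,0,0],"gripper":0.006},
    {"translation":[0,0,-0.088],"rotation":[0,0,0],"gripper":0.006},
    {"translation":[0,0,-0.11],"rotation":[0,0,0],"gripper":0.006}
  ]
}}

```text
time: 5.25
eef_pos: [533.2, 311.5, 223.1]
ee_rot: [0.215, 0.972, -0.095, -0.021]
wrist_force: [0.2, -0.8, -1.6]
gripper_width: 9.8
grasp_force: 30.0
```

{"op": "arm_command", "data": {
  "rows": [
    {"translation":[-0.0031,0.0092,0],"rotation":[0.03,-0.005,-0.103],"gripper":0.006},
    {"translation":[-0.0062,0.0184,0],"rotation":[0.06,-0.009,-0.206],"gripper":0.006},
    {"translation":[-0.0093,0.0276,0],"rotation":[0.09,-0.014,-0.309],"gripper":0.006},
    {"translation":[-0.0124,0.0368,0],"rotation":[0.12,-0.018,-0.412],"gripper":0.006},
    {"translation":[-0.0155,0.0459,-0.0001],"rotation":[0.152,-0.023,-0.515],"gripper":0.006}
  ]
}}

```text
time: 5.75
eef_pos: [509.7, 273.1, 242.0]
ee_rot: [0.127, 0.977, 0.153, -0.079]
wrist_force: [-0.1, -0.5, -1.4]
gripper_width: 9.8
grasp_force: 30.0
```

{"op": "arm_command", "data": {
  "rows": [
    {"translation":[-0.0072,0.0064,-0.0011],"rotation":[0.03,-0.005,-0.103],"gripper":0.006},
    {"translation":[-0.0144,0.0128,-0.0022],"rotation":[0.06,-0.009,-0.206],"gripper":0.006},
    {"translation":[-0.0216,0.0192,-0.0033],"rotation":[0.09,-0.014,-0.309],"gripper":0.006},
    {"translation":[-0.0288,0.0256,-0.0044],"rotation":[0.12,-0.018,-0.412],"gripper":0.006},
    {"translation":[-0.0361,0.0319,-0.0055],"rotation":[0.151,-0.022,-0.514],"gripper":0.006}
  ]
}}

```text
time: 6.25
eef_pos: [486.4, 235.2, 261.4]
ee_rot: [0.031, 0.912, 0.388, -0.131]
wrist_force: [0.1, 1.1, -0.7]
gripper_width: 9.8
grasp_force: 30.0
```

{"op": "arm_command", "data": {
  "rows": [
    {"translation":[-0.0094,0.0018,-0.0016],"rotation":[0.03,-0.005,-0.103],"gripper":0.006},
    {"translation":[-0.0188,0.0036,-0.0032],"rotation":[0.06,-0.009,-0.206],"gripper":0.006},
    {"translation":[-0.0282,0.0054,-0.0048],"rotation":[0.09,-0.014,-0.309],"gripper":0.006},
    {"translation":[-0.0376,0.0072,-0.0064],"rotation":[0.12,-0.018,-0.412],"gripper":0.006},
    {"translation":[-0.047,0.0089,-0.0078],"rotation":[0.152,-0.023,-0.515],"gripper":0.006}
  ]
}}

```text
time: 6.75
eef_pos: [463.1, 197.4, 281.0]
ee_rot: [-0.067, 0.781, 0.596, -0.173]
wrist_force: [0.2, 0.6, -1.5]
gripper_width: 9.7
grasp_force: 30.0
```

{"op": "arm_command", "data": {
  "rows": [
    {"translation":[-0.009,-0.0033,-0.0012],"rotation":[0.03,-0.005,-0.103],"gripper":0.006},
    {"translation":[-0.018,-0.0066,-0.0024],"rotation":[0.06,-0.009,-0.206],"gripper":0.006},
    {"translation":[-0.027,-0.0099,-0.0036],"rotation":[0.09,-0.014,-0.309],"gripper":0.006},
    {"translation":[-0.036,-0.0132,-0.0048],"rotation":[0.12,-0.018,-0.412],"gripper":0.006},
    {"translation":[-0.0452,-0.0165,-0.0061],"rotation":[0.151,-0.023,-0.514],"gripper":0.006}
  ]
}}

```text
time: 7.25
eef_pos: [439.8, 159.6, 300.3]
ee_rot: [-0.16, 0.595, 0.761, -0.203]
wrist_force: [-0.4, -0.4, -1.8]
gripper_width: 9.8
grasp_force: 30.0
```

{"op": "arm_command", "data": {
  "rows": [
    {"translation":[-0.0335,-0.007,0.004],"rotation":[0,0,0],"gripper":0.006},
    {"translation":[-0.067,-0.014,0.008],"rotation":[0,0,0],"gripper":0.006},
    {"translation":[-0.1,-0.021,0.012],"rotation":[0,0,0],"gripper":0.006},
    {"translation":[-0.134,-0.028,0.016],"rotation":[0,0,0],"gripper":0.006},
    {"translation":[-0.1676,-0.0354,0.0206],"rotation":[0,0,0],"gripper":0.006}
  ]
}}

```text
time: 7.75
eef_pos: [439.9, -13.9, 300.1]
ee_rot: [-0.159, 0.596, 0.76, -0.203]
wrist_force: [0.4, -0.4, -0.9]
gripper_width: 9.8
grasp_force: 30.0
```

{"op": "arm_command", "data": {
  "rows": [
    {"translation":[-0.0335,-0.007,0.004],"rotation":[0,0,0],"gripper":0.006},
    {"translation":[-0.067,-0.014,0.008],"rotation":[0,0,0],"gripper":0.006},
    {"translation":[-0.1,-0.021,0.012],"rotation":[0,0,0],"gripper":0.006},
    {"translation":[-0.134,-0.028,0.016],"rotation":[0,0,0],"gripper":0.006},
    {"translation":[-0.1675,-0.0354,0.0205],"rotation":[0,0,0],"gripper":0.006}
  ]
}}

```text
time: 8.25
eef_pos: [439.9, -186.4, 300.0]
ee_rot: [-0.159, 0.596, 0.76, -0.203]
wrist_force: [0.4, -0.2, -1.2]
gripper_width: 9.7
grasp_force: 30.0
```

{"op": "arm_command", "data": {
  "rows": [
    {"translation":[-0.001,0.018,0.02],"rotation":[0,0,0],"gripper":0.006},
    {"translation":[-0.002,0.036,0.04],"rotation":[0,0,0],"gripper":0.006},
    {"translation":[-0.003,0.055,0.06],"rotation":[0,0,0],"gripper":0.006},
    {"translation":[-0.004,0.073,0.08],"rotation":[0,0,0],"gripper":0.006},
    {"translation":[-0.0039,0.0912,0.1004],"rotation":[0,0,0],"gripper":0.006}
  ]
}}

```text
time: 8.75
eef_pos: [469.3, -182.0, 166.4]
ee_rot: [-0.159, 0.597, 0.76, -0.203]
wrist_force: [0.2, -1.0, -0.8]
gripper_width: 9.8
grasp_force: 30.0
```

Run:
```python
from pl import *
s=manip.sense();print(s["eef_pos"].round(1),s["q"].round(2));w,x,y,z=s["ee_rot"];P=Pl();print(P.p.round(1),((P.R.inv()*R.from_quat([x,y,z,w])).as_rotvec()).round(4))
p,d=manip.camera("side");t,dt=manip.camera("top");np.save("pics/s1.npy",d);np.save("pics/t1.npy",dt)
cv2.imwrite("pics/s1.png",p[:,:,::-1]);cv2.imwrite("pics/t1.png",t[:,:,::-1])
a=cv2.resize(p[200:410,230:390],(400,525),interpolation=cv2.INTER_CUBIC);b=cv2.resize(t[210:341,330:430],(400,525),interpolation=cv2.INTER_CUBIC)
cv2.imwrite("pics/pre2.png",np.hstack([a,b])[:,:,::-1])
```

```text
[ 469.3 -182.   166.4] [-0.32  0.58  1.53 -0.27  1.49 -0.47]
[ 469.  -182.   167.5] [-0.0008  0.0002  0.    ]
```

View pics/pre2.png

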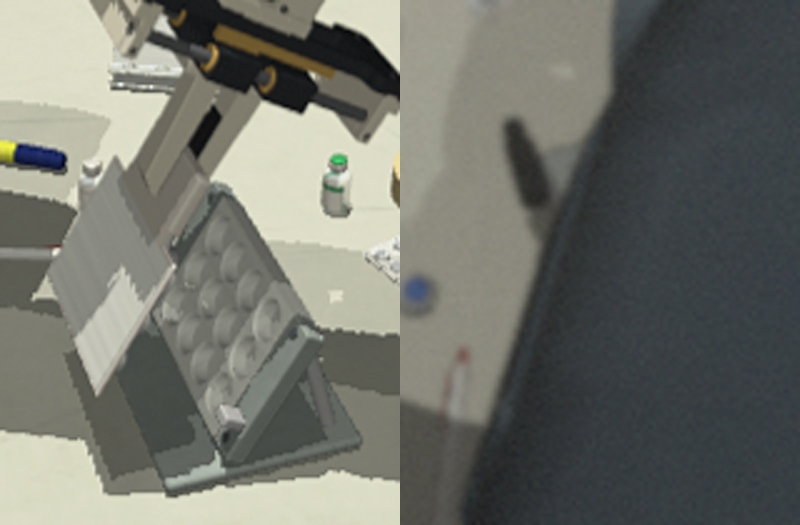

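```bash
cat > m2.py <<'E'
from pl import *
d=np.load("pics/s1.npy");C=cloud("side",d).reshape(-1,3)
P=Pl();s=manip.sense()["eef_pos"];T=P.R.as_matrix();Fc=np.stack([-T[:,2],-T[:,0],T[:,1]],1)
o=s-Fc@np.array([61,0,3.5])
L=(C-o)@Fc
m=(abs(L[:,0])<44)&(abs(L[:,1])<57)&(abs(L[:,2]+1.5)<12);print("n",m.sum(),"back z (-1.5):",np.median(L[m,2]).round(2))
A=np.c_[np.ones(m.sum()),L[m,:2]];k=np.linalg.lstsq(A,L[m,2],rcond=None)[0];print("tilt x,y",k.round(4))
# outline of the card in the card plane: mask of points near plane, fit rectangle edges
q=(abs(L[:,2]-k[0])<5)&(abs(L[:,0])<75)&(abs(L[:,1])<80)
i,M,oc=cam("side")
gx,gy=np.mgrid[-62:63:1.,-75:76:1.];g=np.stack([gx.ravel(),gy.ravel(),0*gx.ravel()+k[0]],1);Q=g@Fc.T+o
uv=proj("side",Q);dd=map_coordinates(d,[uv[:,1],uv[:,0]],order=0);on=(abs(dd-((Q-oc)@M)[:,2])<6).reshape(gx.shape)
xs=np.arange(-62,63);ys=np.arange(-75,76)
for nm,sl in(("y<",[-40,-20,0,20,40]),):
    for x in sl:
        r=ys[on[x+62]];print("x",x,"y ext",r.min(),r.max())
for y in(-55,-45,-30,0,30,45,55):
    r=xs[on[:,y+75]];print("y",y,"x ext",r.min(),r.max())
cr=np.array([(118,158),(48,262),(98,393),(175,265)])/2.5+[230,200]-.3
cm=np.array([[48,-61,-1.5],[-48,-61,-1.5],[-48,61,-1.5],[48,61,-1.5]])
f=lambda p:(proj("side",(cm@R.from_euler("z",p[3]).as_matrix().T+np.array([p[0],p[1],p[2]]))@Fc.T+o)-cr).ravel()
r=least_squares(lambda p:np.r_[f(p),2*(p[2]-k[0]-1.5)],[0,0,0,0]);print("corner fit dx,dy,dz,rot",r.x.round(3),"res",r.fun.round(1))
E
python3 m2.py
```

```text
n 2137 back z (-1.5): -2.8
tilt x,y [-2.6442e+00  7.0000e-04  8.3000e-03]
x -40 y ext -60 65
x -20 y ext -58 64
x 0 y ext -58 66
x 20 y ext -58 63
x 40 y ext -59 64
y -55 x ext -46 50
y -45 x ext -44 50
y -30 x ext -45 61
y 0 x ext -46 59
y 30 x ext -45 62
y 45 x ext -46 61
y 55 x ext -46 51
corner fit dx,dy,dz,rot [ 4.345  1.485 -1.043  0.019] res [-0.1 -3.3 -0.   2.2 -0.7  0.2  0.4  0.7  0.2]
```

The side crop shows the card's flat back at about (110,270) facing out, grip at the top, in front of the wells at about (225,300). The top camera is blocked by the arm. I'll refine the jig position from its plate edges.

```bash
cat > m3.py <<'E'
from pl import *
J=frame(.24,np.radians(60));oj=np.array([508.5,-172.3,62])
for n,f in(("side","side0"),("top","top0"),("side","s1")):
    d=np.load(f"pics/{f}.npy");C=cloud(n,d).reshape(-1,3);L=(C-oj)@J
    b=(abs(L[:,0])<45)&(abs(L[:,1])<58)&(abs(L[:,2])<8);h,e=np.histogram(L[b,2],np.arange(-8,8,.5));c=e[h.argmax()]+.25
    b&=abs(L[:,2]-c)<1.5;A=np.c_[np.ones(b.sum()),L[b,:2]];k=np.linalg.lstsq(A,L[b,2],rcond=None)[0]
    i,M,o=cam(n);gx,gy=np.mgrid[-65:66:.5,-95:96:.5];g=np.stack([gx.ravel(),gy.ravel(),k[0]+k[1]*gx.ravel()+k[2]*gy.ravel()],1)
    Q=g@J.T+oj;uv=proj(n,Q);D=map_coordinates(d,[uv[:,1],uv[:,0]],order=0)-((Q-o)@M)[:,2];on=(abs(D)<4).reshape(gx.shape)
    print(f,"plane",k.round(4),b.sum())
    X=gx[:,0];Y=gy[0]
    for y in(-60,-30,0,30,60):
        r=X[on[:,abs(Y-y).argmin()]];print("  y",y,"x",r.min(),r.max())
    for x in(-44,-15,15,44):
        r=Y[on[abs(X-x).argmin()]];print("  x",x,"y",r.min(),r.max())
    # hole centroid per well from image D>4 mask
    H=(D>2.5).reshape(gx.shape)
    if f!="s1":
        off=[]
        for a in(-30,0,30):
            for bb in(-45,-15,15,45):
                w=H&(np.hypot(gx-a-1,gy-bb)<15.5);off.append([gx[w].mean()-a,gy[w].mean()-bb,np.sqrt(w.sum()*.25/np.pi)*2])
        print("  well offs x,y,dia",np.mean(off,0).round(2),np.std(off,0).round(2))
E
python3 m3.py
```

```text
side0 plane [ 2.2428e+00 -7.0000e-04  2.0000e-04] 941
  y -60 x -60.0 52.5
  y -30 x -62.0 51.0
  y 0 x -62.5 52.0
  y 30 x -61.5 51.0
  y 60 x -62.0 52.0
  x -44 y -86.0 85.0
  x -15 y -87.5 69.0
  x 15 y -85.0 85.5
  x 44 y -85.0 87.0
  well offs x,y,dia [ 1.01  0.37 24.63] [0.18 0.33 0.37]
top0 plane [ 0.1875  0.0005 -0.0003] 521
  y -60 x -65.0 53.0
  y -30 x -62.5 52.5
  y 0 x -63.0 53.5
  y 30 x -61.5 54.0
  y 60 x -59.5 51.0
  x -44 y -76.5 86.0
  x -15 y -84.5 85.5
  x 15 y -83.5 80.5
  x 44 y -84.0 84.5
  well offs x,y,dia [ 1.550e+00 -1.000e-02  2.513e+01] [0.31 0.25 0.33]
s1 plane [ 2.2995e+00 -1.0000e-03 -1.4000e-03] 950
  y -60 x -64.0 49.0
  y -30 x -62.0 52.5
  y 0 x -58.5 50.0
  y 30 x -61.5 50.5
  y 60 x -59.5 52.0
  x -44 y -86.0 67.5
  x -15 y -89.0 67.0
  x 15 y -86.5 82.5
  x 44 y -85.0 83.0
```

The jig's yaw (0.24) and slope agree in both cameras, and the card is lined up with the wells to about 1 mm. I'll move in now, slowly at the end.

{"op": "arm_command", "data": {
  "rows": [
    {"translation":[0,0.014,0.002],"rotation":[0,0,0],"gripper":0.006},
    {"translation":[0,0.028,0.004],"rotation":[0,0,0],"gripper":0.006},
    {"translation":[0,0.042,0.006],"rotation":[0,0,0],"gripper":0.006},
    {"translation":[0,0.056,0.008],"rotation":[0,0,0],"gripper":0.006},
    {"translation":[0,0.072,0.01],"rotation":[0,0,0],"gripper":0.006}
  ]
}}

```text
time: 9.35
eef_pos: [525.8, -168.0, 122.0]
ee_rot: [-0.159, 0.596, 0.76, -0.203]
wrist_force: [-0.6, -0.2, -0.7]
gripper_width: 10.1
grasp_force: 30.0
```

{"op": "arm_command", "data": {
  "rows": [
    {"translation":[0,0.001,0],"rotation":[0,0,0],"gripper":0.006},
    {"translation":[0,0.002,0],"rotation":[0,0,0],"gripper":0.006},
    {"translation":[0,0.004,0],"rotation":[0,0,0],"gripper":0.006},
    {"translation":[0,0.006,0],"rotation":[0,0,0],"gripper":0.006},
    {"translation":[0,0.008,0],"rotation":[0,0,0],"gripper":0.006}
  ],
  "grip_force": 15
}}

```text
time: 9.85
eef_pos: [531.5, -166.8, 118.7]
ee_rot: [-0.159, 0.597, 0.76, -0.203]
wrist_force: [-0.2, 0.2, -0.9]
gripper_width: 10.0
grasp_force: 15.0
```

{"op": "arm_command", "data": {
  "rows": [
    {"translation":[0,0.001,0],"rotation":[0,0,0],"gripper":0.006},
    {"translation":[0,0.002,0],"rotation":[0,0,0],"gripper":0.006},
    {"translation":[0,0.003,0],"rotation":[0,0,0],"gripper":0.006},
    {"translation":[0,0.004,0],"rotation":[0,0,0],"gripper":0.006},
    {"translation":[0,0.004,0],"rotation":[0,0,0],"gripper":0.006}
  ]
}}

```text
time: 10.35
eef_pos: [534.8, -165.8, 116.4]
ee_rot: [-0.16, 0.596, 0.76, -0.203]
wrist_force: [0.5, -0.5, -0.1]
gripper_width: 9.9
grasp_force: 15.0
```

{"op": "arm_command", "data": {
  "rows": [
    {"translation":[0,0.001,0],"rotation":[0,0,0],"gripper":0.006},
    {"translation":[0,0.002,0],"rotation":[0,0,0],"gripper":0.006},
    {"translation":[0,0.003,0],"rotation":[0,0,0],"gripper":0.006},
    {"translation":[0,0.003,0],"rotation":[0,0,0],"gripper":0.006},
    {"translation":[0,0.003,0],"rotation":[0,0,0],"gripper":0.006}
  ]
}}

```text
time: 10.85
eef_pos: [537.3, -165.2, 114.9]
ee_rot: [-0.16, 0.596, 0.76, -0.204]
wrist_force: [0.3, 0.8, -1.1]
gripper_width: 10.0
grasp_force: 15.0
```

{"op": "arm_command", "data": {
  "rows": [
    {"translation":[0,0.001,0],"rotation":[0,0,0],"gripper":0.006},
    {"translation":[0,0.002,0],"rotation":[0,0,0],"gripper":0.006},
    {"translation":[0,0.002,0],"rotation":[0,0,0],"gripper":0.006},
    {"translation":[0,0.002,0],"rotation":[0,0,0],"gripper":0.006},
    {"translation":[0,0.002,0],"rotation":[0,0,0],"gripper":0.006}
  ]
}}

```text
time: 11.35
eef_pos: [538.7, -164.9, 114.1]
ee_rot: [-0.16, 0.596, 0.76, -0.204]
wrist_force: [-3.5, -0.5, 2.8]
gripper_width: 9.7
grasp_force: 15.0
```

{"op": "arm_command", "data": {
  "rows": [
    {"translation":[0,0.0005,0],"rotation":[0,0,0],"gripper":0.006},
    {"translation":[0,0.001,0],"rotation":[0,0,0],"gripper":0.006},
    {"translation":[0,0.001,0],"rotation":[0,0,0],"gripper":0.006},
    {"translation":[0,0.001,0],"rotation":[0,0,0],"gripper":0.006},
    {"translation":[0,0.001,0],"rotation":[0,0,0],"gripper":0.006}
  ]
}}

```text
time: 11.85
eef_pos: [538.9, -164.8, 114.0]
ee_rot: [-0.161, 0.596, 0.759, -0.205]
wrist_force: [-7.0, -2.1, 7.0]
gripper_width: 9.9
grasp_force: 15.0
```

Contact came about 1 mm before the nominal depth with a 10 N normal force, which fits the measured face offset. I'll release and back off up the slope.

{"op": "arm_command", "data": {
  "rows": [
    {"translation":[0,-0.001,0],"rotation":[0,0,0],"gripper":0.016},
    {"translation":[0,-0.001,0],"rotation":[0,0,0],"gripper":0.03},
    {"translation":[0,-0.001,0],"rotation":[0,0,0],"gripper":0.03},
    {"translation":[0,-0.001,0],"rotation":[0,0,0],"gripper":0.03},
    {"translation":[0,-0.001,0],"rotation":[0,0,0],"gripper":0.03}
  ]
}}

```text
time: 12.35
eef_pos: [539.1, -164.7, 113.9]
ee_rot: [-0.16, 0.596, 0.76, -0.203]
wrist_force: [-0.4, -0.1, 0.4]
gripper_width: 30.0
grasp_force: 0.0
```

{"op": "arm_command", "data": {
  "rows": [
    {"translation":[0,0,-0.02],"rotation":[0,0,0],"gripper":0.03},
    {"translation":[0,0,-0.045],"rotation":[0,0,0],"gripper":0.03},
    {"translation":[0,0,-0.07],"rotation":[0,0,0],"gripper":0.03},
    {"translation":[0,0,-0.1],"rotation":[0,0,0],"gripper":0.03},
    {"translation":[0,0,-0.13],"rotation":[0,0,0],"gripper":0.03}
  ]
}}

```text
time: 12.85
eef_pos: [602.5, -149.1, 227.5]
ee_rot: [-0.16, 0.596, 0.76, -0.203]
wrist_force: [0.9, -0.1, 0.4]
gripper_width: 30.0
grasp_force: 0.0
```

```bash
cat > m4.py <<'E'
from pl import *
import sys
J=frame(.24,np.radians(60));oj=np.array([508.5,-172.3,62])
p,d=manip.camera("side");np.save("pics/s2.npy",d);C=cloud("side",d).reshape(-1,3);L=(C-oj)@J
for nm,b in(("card",(abs(L[:,0])<42)&(abs(L[:,1])<54)),("top",(L[:,0]>25)&(L[:,0]<45)&(abs(L[:,1])<50)),("bot",(L[:,0]>-45)&(L[:,0]<-25)&(abs(L[:,1])<50))):
    b=b&(abs(L[:,2]-4)<14);A=np.c_[np.ones(b.sum()),L[b,:2]];print(nm,"z (face at 2.25, seated +3)",np.median(L[b,2]).round(2),np.linalg.lstsq(A,L[b,2],rcond=None)[0].round(4),b.sum())
cv2.imwrite(sys.argv[1],cv2.resize(p[180:410,220:420],(600,690),interpolation=cv2.INTER_CUBIC)[:600,:,::-1])
K=(C[:,2]>60)&(L[:,2]>22)&(L[:,2]<58)&(np.hypot(L[:,0]+15,L[:,1]-74)<165)&(np.hypot(L[:,0]+15,L[:,1]-74)>130)
if K.any(): print("knob",np.median(L[K],0).round(1),K.sum())
s=manip.sense();print(s["eef_pos"].round(1),s["q"].round(2),s["time"])
E
python3 m4.py pics/rel.png
```

```text
card z (face at 2.25, seated +3) 6.08 [ 6.085e+00 -8.600e-03  1.300e-03] 1977
top z (face at 2.25, seated +3) 5.84 [ 6.4613e+00 -1.7800e-02 -8.0000e-04] 451
bot z (face at 2.25, seated +3) 6.41 [ 6.3396e+00 -1.4000e-03  8.0000e-04] 424
knob [126.7 113.4  42.6] 187
[ 605.1 -148.8  231.7] [-0.22  0.75  1.07 -0.23  1.8  -0.46] 12.9
```

View pics/rel.png

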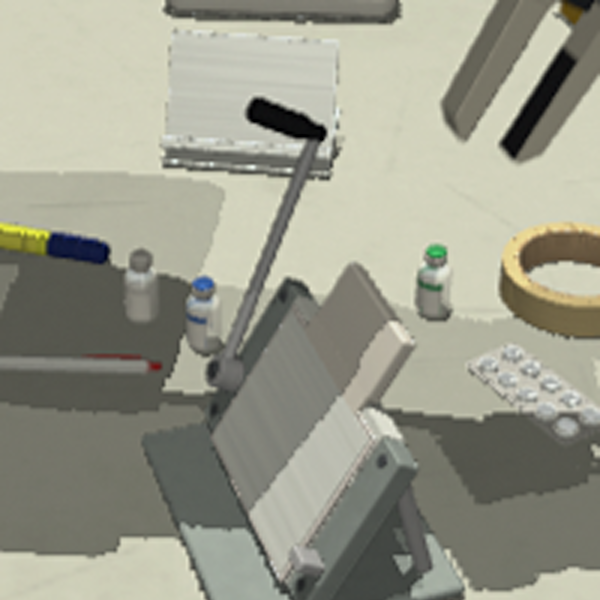

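The crop shows the card on the jig with its back out. The bar is still parked with the knob at crop (285,117). The vials, tape and pen are undisturbed. Next I'll identify the arm kinematics to choose an orientation for pressing the card and pushing the knob.

```bash
cat > kin.py <<'E'
from pl import *
from scipy.optimize import least_squares
D=[([1.15440421,.351255028,1.65241190,0,1.13912450,-.0846],[178.99,519.69,218.1]),([.57,.66,1.31,-.31,1.49,2.41],[530.1,294.5,185.2]),([-.32,.58,1.53,-.27,1.49,-.47],[469.3,-182,166.4]),([-.22,.75,1.07,-.23,1.8,-.46],[605.1,-148.8,231.7])]
def fk(q,k,s4=1):
    a1,d1,L2,L3,L6,e=k
    B=R.from_euler("z",q[0]);A=B*R.from_euler("y",q[1]);E=B*R.from_euler("y",q[1]+q[2]);W=E*R.from_euler("z",s4*q[3])*R.from_euler("y",q[4])
    return B.apply([a1,0,d1])+A.apply([0,0,L2])+E.apply([e,0,L3])+W.apply([0,0,L6]),W*R.from_euler("z",q[5]+OFF)
OFF=0
w0=R.from_quat([.165133,.986271,0,0]);OFF=(fk(D[0][0],[0]*6)[1].inv()*w0).as_rotvec()[2]
def ident():
    out=[]
    for s4 in(1,-1):
        r=least_squares(lambda k:np.r_[np.concatenate([fk(q,k,s4)[0]-p for q,p in D]),.001*k[0],.01*k[5]],[0,200,400,400,250,0]);out.append((r.cost,s4,r.x))
    return min(out,key=lambda t:t[0])
LO=np.array([-2.75,-.79,.01,-1.57,.07,-2.87]);HI=np.array([2.75,2.1,2.65,4.71,3.14,2.87])
def ik(p,Rt,q0,k,s4):
    f=lambda q:np.r_[(fk(q,k,s4)[0]-p)/100,(fk(q,k,s4)[1].inv()*Rt).as_rotvec()]
    r=least_squares(f,np.clip(q0,LO+.01,HI-.01),bounds=(LO,HI));return r.x,np.sqrt(2*r.cost)
E
cat > m5.py <<'E'
from kin import *
c,s4,k=ident();print(c,s4,k.round(1))
q=D[3][0];e=manip.sense()["ee_rot"];print("rot err",(R.from_quat([e[1],e[2],e[3],e[0]]).inv()*fk(q,k,s4)[1]).magnitude())
J=frame(.24,np.radians(60));oj=np.array([508.5,-172.3,62]);rng=np.random.default_rng(0)
for sg in(1,-1):
  for b in(0,15,30,45):
    b=np.radians(b);z=-(np.cos(b)*J[:,2]+np.sin(b)*J[:,0]);y=sg*J[:,1];Rt=R.from_matrix(np.stack([np.cross(y,z),y,z],1))
    for tag,l in(("start",[128,140,32]),("mid",[75,-25,32]),("end",[5,-72,32]),("press",[-25,0,3])):
        best=min((ik(oj+J@np.array(l),Rt,q0,k,s4) for q0 in [q]+[np.array(q)+rng.normal(0,.6,6) for _ in range(6)]),key=lambda t:t[1])
        print(sg,round(np.degrees(b)),tag,best[0].round(2),best[1].round(3))
E
python3 m5.py
```

```text
1448.844282135599 1 [144.4 387.3 265.3 409.4 115.5 153.3]
rot err 0.013894712987486684
1 0 start [-0.09  0.22  2.01  1.12  0.21 -2.87] 0.237
1 0 mid [-0.47  0.64  1.73  1.78  0.62  2.48] 0.0
1 0 end [-0.59  0.89  1.58  1.79  0.72  2.36] 0.0
1 0 press [-0.47  1.    1.61  2.08  0.7   2.11] 0.0
1 15 start [-0.11  0.24  2.    1.04  0.28 -2.84] 0.0
1 15 mid [-0.43  0.54  1.71  0.86  0.48 -2.87] 0.148
1 15 end [-0.57  0.81  1.59  1.35  0.55  2.76] 0.0
1 15 press [-0.39  0.85  1.62  0.85  0.33 -2.87] 0.3
1 30 start [-0.09  0.23  1.94  0.35  0.5  -2.17] 0.0
1 30 mid [-0.42  0.54  1.68  0.6   0.57 -2.69] 0.0
1 30 end [-0.53  0.77  1.57  0.69  0.54 -2.87] 0.034
1 30 press [-0.4   0.86  1.61  0.77  0.38 -2.87] 0.058
1 45 start [-0.07  0.26  1.86  0.11  0.78 -1.95] 0.0
1 45 mid [-0.39  0.55  1.62  0.22  0.77 -2.34] 0.0
1 45 end [-0.5   0.77  1.52  0.28  0.68 -2.51] 0.0
1 45 press [-0.38  0.85  1.57  0.3   0.53 -2.43] 0.0
-1 0 start [-0.12  0.31  2.02  2.14  0.37 -0.79] 0.0
-1 0 mid [-0.47  0.64  1.73  1.78  0.62 -0.66] 0.0
-1 0 end [-0.59  0.89  1.58  1.79  0.72 -0.79] 0.0
-1 0 press [-0.47  1.    1.61  2.08  0.7  -1.03] 0.0
-1 15 start [-0.11  0.24  2.    1.04  0.28  0.3 ] 0.0
-1 15 mid [-0.45  0.57  1.72  1.21  0.5  -0.12] 0.0
-1 15 end [-0.57  0.81  1.59  1.35  0.55 -0.38] 0.0
-1 15 press [-0.44  0.92  1.63  1.7   0.47 -0.66] 0.0
-1 30 start [-0.09  0.23  1.94  0.35  0.5   0.97] 0.0
-1 30 mid [-0.42  0.54  1.68  0.6   0.57  0.46] 0.0
-1 30 end [-0.53  0.77  1.57  0.75  0.54  0.19] 0.0
-1 30 press [-0.41  0.87  1.61  0.95  0.38  0.08] 0.0
-1 45 start [-0.07  0.26  1.86  0.11  0.78  1.19] 0.0
-1 45 mid [-0.39  0.55  1.62  0.22  0.77  0.8 ] 0.0
-1 45 end [-0.5   0.77  1.52  0.28  0.68  0.63] 0.0
-1 45 press [-0.38  0.85  1.57  0.3   0.53  0.71] 0.0
```

Run:
```python
from kin import *
s=manip.sense();e=s["ee_rot"];P=Pl();P.p=s["eef_pos"];P.R=R.from_quat([e[1],e[2],e[3],e[0]])
# commanded: fin pose with x=61 after moves
J=frame(.24,np.radians(60));oj=np.array([508.5,-172.3,62])
Fc=np.stack([J[:,0],-J[:,1],-J[:,2]],1);P.R=tool(Fc);P.p=tcp(oj+1.5*J[:,2],Fc)+J[:,2]*1+130*J[:,0];print(P.p.round(1),s["eef_pos"].round(1))
b=np.radians(30);z=-(np.cos(b)*J[:,2]+np.sin(b)*J[:,0]);y=-J[:,1];Rt=R.from_matrix(np.stack([np.cross(y,z),y,z],1));print(Rt.as_matrix().round(2))
L=lambda l:oj+J@np.array(l,float)
P.to(np.array([560,-160,330]),P.R,"U");P.path((np.array([420,-190,280]),Rt),4,"R");print(P.p.round(1))
P.path((L([-30,0,50]),Rt),1,"P");P.to(L([-30,0,12]),Rt,"Q");print(P.p.round(1),"z_j in tool",P.R.inv().apply(J[:,2]).round(3),"x_j",P.R.inv().apply(J[:,0]).round(3),"y_j",P.R.inv().apply(J[:,1]).round(3));P.save()
```

```text
[ 602.1 -149.4  226.9] [ 605.1 -148.8  231.7]
[[ 0.84  0.24  0.49]
 [ 0.21 -0.97  0.12]
 [ 0.5   0.   -0.87]]
U t [-0.0003, -0.0891, -0.0676] r [0.0, 0.0, 0.0] |t|0.112 |r|0.00
R1 t [0.001, -0.0247, 0.0287] r [-0.204, 0.204, 0.353] |t|0.038 |r|0.46
R2 t [-0.0136, -0.0278, 0.022] r [-0.204, 0.204, 0.353] |t|0.038 |r|0.46
R3 t [-0.0266, -0.0241, 0.0124] r [-0.204, 0.203, 0.353] |t|0.038 |r|0.46
R4 t [-0.0349, -0.0145, 0.002] r [-0.204, 0.204, 0.354] |t|0.038 |r|0.46
[ 420.  -190.   280.1]
P1 t [-0.0819, 0.0038, 0.2056] r [0.0, 0.0, -0.0] |t|0.221 |r|0.00
Q t [0.019, -0.0001, 0.0329] r [0.0, 0.0, -0.0] |t|0.038 |r|0.00
[ 483.8 -178.3   42. ] z_j in tool [-0.5    0.001 -0.866] x_j [ 0.866 -0.    -0.5  ] y_j [-0. -1. -0.]
```

{"op": "arm_command", "data": {
  "rows": [
    {"translation":[0,-0.018,-0.0135],"rotation":[0,0,0],"gripper":0.01},
    {"translation":[0,-0.036,-0.027],"rotation":[0,0,0],"gripper":0},
    {"translation":[0,-0.054,-0.0405],"rotation":[0,0,0],"gripper":0},
    {"translation":[0,-0.072,-0.054],"rotation":[0,0,0],"gripper":0},
    {"translation":[-0.0003,-0.0891,-0.0676],"rotation":[0,0,0],"gripper":0}
  ]
}}

```text
time: 13.4
eef_pos: [559.4, -160.1, 330.8]
ee_rot: [-0.16, 0.596, 0.76, -0.203]
wrist_force: [0.5, -1.0, -0.1]
gripper_width: 0.6
grasp_force: 0.0
```

{"op": "arm_command", "data": {
  "rows": [
    {"translation":[0,-0.005,0.0057],"rotation":[-0.041,0.041,0.071],"gripper":0},
    {"translation":[0,-0.01,0.0114],"rotation":[-0.082,0.082,0.142],"gripper":0},
    {"translation":[0,-0.015,0.0171],"rotation":[-0.122,0.122,0.212],"gripper":0},
    {"translation":[0.001,-0.02,0.023],"rotation":[-0.163,0.163,0.282],"gripper":0},
    {"translation":[0.001,-0.0247,0.0287],"rotation":[-0.204,0.204,0.353],"gripper":0}
  ]
}}

```text
time: 13.9
eef_pos: [524.6, -167.6, 317.6]
ee_rot: [-0.136, 0.752, 0.639, -0.088]
wrist_force: [0.0, -0.2, -0.5]
gripper_width: 0.9
grasp_force: 0.0
```

{"op": "arm_command", "data": {
  "rows": [
    {"translation":[-0.003,-0.0056,0.0044],"rotation":[-0.041,0.041,0.071],"gripper":0},
    {"translation":[-0.0055,-0.011,0.0088],"rotation":[-0.082,0.082,0.142],"gripper":0},
    {"translation":[-0.008,-0.0167,0.0132],"rotation":[-0.122,0.122,0.212],"gripper":0},
    {"translation":[-0.011,-0.0222,0.0176],"rotation":[-0.163,0.163,0.282],"gripper":0},
    {"translation":[-0.0136,-0.0278,0.022],"rotation":[-0.204,0.204,0.353],"gripper":0}
  ]
}}

```text
time: 14.4
eef_pos: [489.6, -175.2, 305.0]
ee_rot: [-0.106, 0.867, 0.486, 0.031]
wrist_force: [-0.1, -0.1, -1.0]
gripper_width: 0.7
grasp_force: 0.0
```

{"op": "arm_command", "data": {
  "rows": [
    {"translation":[-0.0053,-0.0048,0.0025],"rotation":[-0.041,0.041,0.071],"gripper":0},
    {"translation":[-0.0106,-0.0096,0.005],"rotation":[-0.082,0.082,0.142],"gripper":0},
    {"translation":[-0.016,-0.0144,0.0075],"rotation":[-0.122,0.122,0.212],"gripper":0},
    {"translation":[-0.0213,-0.0192,0.01],"rotation":[-0.163,0.163,0.282],"gripper":0},
    {"translation":[-0.0266,-0.0241,0.0124],"rotation":[-0.204,0.203,0.353],"gripper":0}
  ]
}}

```text
time: 14.9
eef_pos: [454.5, -182.7, 292.5]
ee_rot: [-0.07, 0.937, 0.308, 0.148]
wrist_force: [0.5, 0.8, 0.2]
gripper_width: 0.4
grasp_force: 0.0
```

{"op": "arm_command", "data": {
  "rows": [
    {"translation":[-0.007,-0.0029,0.0004],"rotation":[-0.041,0.041,0.071],"gripper":0},
    {"translation":[-0.014,-0.0058,0.0008],"rotation":[-0.082,0.082,0.142],"gripper":0},
    {"translation":[-0.021,-0.0087,0.0012],"rotation":[-0.122,0.122,0.212],"gripper":0},
    {"translation":[-0.028,-0.0116,0.0016],"rotation":[-0.163,0.163,0.282],"gripper":0},
    {"translation":[-0.0349,-0.0145,0.002],"rotation":[-0.204,0.204,0.354],"gripper":0}
  ]
}}

```text
time: 15.4
eef_pos: [419.5, -190.2, 280.1]
ee_rot: [-0.03, 0.959, 0.114, 0.258]
wrist_force: [-0.2, -1.4, -0.3]
gripper_width: 0.3
grasp_force: 0.0
```

Run:
```python
from workcell import manip
s=manip.sense();print(s["eef_pos"].round(1),s["ee_rot"].round(3),s["q"].round(2),s["time"])
```

```text
[ 419.5 -190.2  280.1] [-0.03   0.959  0.114  0.258] [-0.79 -0.04  2.06  0.57  0.92  0.24] 15.4
```

Orientation reached. Now down towards the card's lower part.

{"op": "arm_command", "data": {
  "rows": [
    {"translation":[-0.0164,0.0008,0.0411],"rotation":[0,0,0],"gripper":0},
    {"translation":[-0.0328,0.0015,0.0822],"rotation":[0,0,0],"gripper":0},
    {"translation":[-0.0491,0.0023,0.1234],"rotation":[0,0,0],"gripper":0},
    {"translation":[-0.0655,0.003,0.1645],"rotation":[0,0,0],"gripper":0},
    {"translation":[-0.0819,0.0038,0.2056],"rotation":[0,0,0],"gripper":0}
  ]
}}

```text
time: 15.9
eef_pos: [452.1, -186.5, 59.6]
ee_rot: [-0.03, 0.959, 0.116, 0.257]
wrist_force: [2.0, -1.4, 0.6]
gripper_width: 0.1
grasp_force: 0.0
```

{"op": "arm_command", "data": {
  "rows": [
    {"translation":[0.0038,0,0.0066],"rotation":[0,0,0],"gripper":0},
    {"translation":[0.0076,0,0.0132],"rotation":[0,0,0],"gripper":0},
    {"translation":[0.0114,0,0.0198],"rotation":[0,0,0],"gripper":0},
    {"translation":[0.0152,0,0.0264],"rotation":[0,0,0],"gripper":0},
    {"translation":[0.019,0,0.0329],"rotation":[0,0,0],"gripper":0}
  ]
}}

```text
time: 16.4
eef_pos: [485.1, -178.7, 43.0]
ee_rot: [-0.03, 0.959, 0.116, 0.258]
wrist_force: [-0.3, 0.2, 0.0]
gripper_width: 0.5
grasp_force: 0.0
```

{"op": "arm_command", "data": {
  "rows": [
    {"translation":[0.0005,0,0.0009],"rotation":[0,0,0],"gripper":0},
    {"translation":[0.001,0,0.0017],"rotation":[0,0,0],"gripper":0},
    {"translation":[0.0015,0,0.0026],"rotation":[0,0,0],"gripper":0},
    {"translation":[0.002,0,0.0035],"rotation":[0,0,0],"gripper":0},
    {"translation":[0.002,0,0.0035],"rotation":[0,0,0],"gripper":0}
  ]
}}

```text
time: 16.9
eef_pos: [487.0, -177.5, 39.9]
ee_rot: [-0.031, 0.959, 0.115, 0.257]
wrist_force: [-6.0, 0.4, 8.1]
gripper_width: 0.3
grasp_force: 4.7
```

{"op": "arm_command", "data": {
  "rows": [
    {"translation":[0.0003,0,0.0004],"rotation":[0,0,0],"gripper":0},
    {"translation":[0.0005,0,0.0008],"rotation":[0,0,0],"gripper":0},
    {"translation":[0.0005,0,0.0008],"rotation":[0,0,0],"gripper":0},
    {"translation":[0.0005,0,0.0008],"rotation":[0,0,0],"gripper":0},
    {"translation":[0.0005,0,0.0008],"rotation":[0,0,0],"gripper":0}
  ]
}}

```text
time: 17.4
eef_pos: [487.3, -177.4, 39.6]
ee_rot: [-0.031, 0.959, 0.115, 0.257]
wrist_force: [-15.2, -1.0, 18.4]
gripper_width: 0.2
grasp_force: 11.0
```

Run:
```python
from kin import *
s=manip.sense();print("here",s["eef_pos"].round(2),s["wrist_force"].round(1))
P=Pl();J=frame(.24,np.radians(60));oj=np.array([508.5,-172.3,62])
print("TCP in jig",((s["eef_pos"]-oj)@J).round(2))
P.to(P.p-5*J[:,2],P.R,quiet=True)   # press total 5 mm
oj2=oj+1*J[:,2];L=lambda l:oj2+J@np.array(l,float)
P.to(L([-30,0,70]),P.R,"out")
rad,a0=146,1.843
A=lambda a,z=36,r=rad:L([-15+r*np.sin(a),74-r*np.cos(a),z])
# behind the knob: finger half width 17.5 in y + knob 7.5 + 15 clearance -> angle offset
st=A(a0+.30)
P.path((L([110,60,110]),P.R),1,"up");P.path((L([150,160,110]),P.R),1,"over");P.to(st,P.R,"beh");print("jig",((st-oj2)@J).round(1))
for d in np.arange(.15,2.2,.15): 
    P.to(A(a0+.30-d),P.R,"arc %.2f"%(a0+.3-d))
P.save()
```

```text
here [ 487.34 -177.43   39.64] [-15.2  -1.   18.4]
TCP in jig [-30.26   0.05   7.68]
out t [-0.032, 0.0001, -0.0554] r [0.0, 0.0, 0.0] |t|0.064 |r|0.00
up1 t [0.1012, -0.06, -0.1046] r [0.0, 0.0, 0.0] |t|0.157 |r|0.00
over1 t [0.0346, -0.1, -0.0201] r [0.0, 0.0, 0.0] |t|0.108 |r|0.00
beh t [0.0004, 0.0069, 0.0852] r [0.0, 0.0, 0.0] |t|0.085 |r|0.00
jig [107.7 153.1  36. ]
arc 1.99 t [0.0091, 0.0192, -0.0052] r [0.0, 0.0, 0.0] |t|0.022 |r|0.00
arc 1.84 t [0.0064, 0.0206, -0.0037] r [0.0, 0.0, 0.0] |t|0.022 |r|0.00
arc 1.69 t [0.0037, 0.0214, -0.0021] r [0.0, 0.0, 0.0] |t|0.022 |r|0.00
arc 1.54 t [0.0009, 0.0219, -0.0005] r [0.0, 0.0, 0.0] |t|0.022 |r|0.00
arc 1.39 t [-0.0019, 0.0217, 0.0011] r [0.0, 0.0, 0.0] |t|0.022 |r|0.00
arc 1.24 t [-0.0047, 0.0212, 0.0027] r [0.0, 0.0, 0.0] |t|0.022 |r|0.00
arc 1.09 t [-0.0074, 0.0202, 0.0043] r [0.0, 0.0, 0.0] |t|0.022 |r|0.00
arc 0.94 t [-0.01, 0.0186, 0.0058] r [0.0, 0.0, 0.0] |t|0.022 |r|0.00
arc 0.79 t [-0.0122, 0.0167, 0.0071] r [0.0, 0.0, 0.0] |t|0.022 |r|0.00
arc 0.64 t [-0.0143, 0.0144, 0.0082] r [0.0, 0.0, 0.0] |t|0.022 |r|0.00
arc 0.49 t [-0.0159, 0.0118, 0.0092] r [0.0, 0.0, 0.0] |t|0.022 |r|0.00
arc 0.34 t [-0.0174, 0.0088, 0.01] r [0.0, 0.0, 0.0] |t|0.022 |r|0.00
arc 0.19 t [-0.0182, 0.0058, 0.0106] r [0.0, 0.0, 0.0] |t|0.022 |r|0.00
arc 0.04 t [-0.0188, 0.0026, 0.0109] r [0.0, 0.0, 0.0] |t|0.022 |r|0.00
```

The press reached about 22 N against a hard stop, so the card is down. Next I'll refine the knob sweep so the finger always trails the knob.

Run:
```python
from kin import *
b=np.radians(30);J=frame(.24,np.radians(60));oj=np.array([508.5,-172.3,62])
P=Pl();z=-(np.cos(b)*J[:,2]+np.sin(b)*J[:,0]);y=-J[:,1];P.R=R.from_matrix(np.stack([np.cross(y,z),y,z],1))
P.p=oj+J@np.array([-30,0,7.])
oj2=oj+J[:,2];L=lambda l:oj2+J@np.array(l,float)
P.to(L([-30,0,70]),P.R,"out");P.to(L([110,60,110]),P.R,"up");P.to(L([145,158,110]),P.R,"over");P.to(L([121,155,36]),P.R,"beh")
def A(a):
    k=np.array([-15+146*np.sin(a),74-146*np.cos(a)]);return L([k[0]+14*np.cos(a)-5*np.sin(a),k[1]+25*np.sin(a),36])
P.to(A(1.843)+J[:,1]*3,P.R,"c",);P.save()
for a in(1.7,1.55,1.4,1.25,1.1,.95,.8,.65,.5,.35,.2,.1): P.to(A(a),P.R,"a%.2f"%a)
P.save();print(((P.p-oj2)@J).round(1))
```

```text
out t [-0.032, 0.0, -0.0554] r [0.0, 0.0, 0.0] |t|0.064 |r|0.00
up t [0.1012, -0.06, -0.1047] r [0.0, 0.0, 0.0] |t|0.157 |r|0.00
over t [0.0304, -0.098, -0.0175] r [0.0, 0.0, 0.0] |t|0.104 |r|0.00
beh t [0.0162, 0.003, 0.0761] r [0.0, 0.0, 0.0] |t|0.078 |r|0.00
c t [-0.0035, 0.0147, 0.002] r [0.0, 0.0, 0.0] |t|0.015 |r|0.00
a1.70 t [0.0052, 0.0227, -0.003] r [0.0, 0.0, 0.0] |t|0.023 |r|0.00
a1.55 t [0.0028, 0.0216, -0.0016] r [0.0, 0.0, 0.0] |t|0.022 |r|0.00
a1.40 t [0.0001, 0.0222, -0.0] r [0.0, 0.0, 0.0] |t|0.022 |r|0.00
a1.25 t [-0.0027, 0.0221, 0.0015] r [0.0, 0.0, 0.0] |t|0.022 |r|0.00
a1.10 t [-0.0054, 0.0216, 0.0031] r [0.0, 0.0, 0.0] |t|0.022 |r|0.00
a0.95 t [-0.0079, 0.0207, 0.0046] r [0.0, 0.0, 0.0] |t|0.023 |r|0.00
a0.80 t [-0.0104, 0.0192, 0.006] r [0.0, 0.0, 0.0] |t|0.023 |r|0.00
a0.65 t [-0.0125, 0.0173, 0.0072] r [0.0, 0.0, 0.0] |t|0.023 |r|0.00
a0.50 t [-0.0143, 0.015, 0.0083] r [0.0, 0.0, 0.0] |t|0.022 |r|0.00
a0.35 t [-0.0159, 0.0125, 0.0092] r [0.0, 0.0, 0.0] |t|0.022 |r|0.00
a0.20 t [-0.0172, 0.0095, 0.0099] r [0.0, 0.0, 0.0] |t|0.022 |r|0.00
a0.10 t [-0.0119, 0.0047, 0.0068] r [0.0, 0.0, 0.0] |t|0.014 |r|0.00
[ 13.  -68.8  36. ]
```

{"op": "arm_command", "data": {
  "rows": [
    {"translation":[-0.0064,0,-0.0111],"rotation":[0,0,0],"gripper":0},
    {"translation":[-0.0128,0,-0.0222],"rotation":[0,0,0],"gripper":0},
    {"translation":[-0.0192,0,-0.0333],"rotation":[0,0,0],"gripper":0},
    {"translation":[-0.0256,0,-0.0444],"rotation":[0,0,0],"gripper":0},
    {"translation":[-0.032,0,-0.0554],"rotation":[0,0,0],"gripper":0}
  ]
}}

```text
time: 17.9
eef_pos: [433.2, -190.8, 71.7]
ee_rot: [-0.031, 0.959, 0.115, 0.257]
wrist_force: [0.3, -0.7, 0.1]
gripper_width: 0.5
grasp_force: 0.0
```

{"op": "arm_command", "data": {
  "rows": [
    {"translation":[0.02,-0.012,-0.021],"rotation":[0,0,0],"gripper":0},
    {"translation":[0.04,-0.024,-0.042],"rotation":[0,0,0],"gripper":0},
    {"translation":[0.06,-0.036,-0.063],"rotation":[0,0,0],"gripper":0},
    {"translation":[0.08,-0.048,-0.084],"rotation":[0,0,0],"gripper":0},
    {"translation":[0.1012,-0.06,-0.1047],"rotation":[0,0,0],"gripper":0}
  ]
}}

```text
time: 18.4
eef_pos: [453.4, -123.6, 213.7]
ee_rot: [-0.03, 0.959, 0.115, 0.257]
wrist_force: [0.7, 0.1, -0.1]
gripper_width: 0.5
grasp_force: 0.0
```

{"op": "arm_command", "data": {
  "rows": [
    {"translation":[0.006,-0.02,-0.0035],"rotation":[0,0,0],"gripper":0},
    {"translation":[0.012,-0.04,-0.007],"rotation":[0,0,0],"gripper":0},
    {"translation":[0.018,-0.06,-0.0105],"rotation":[0,0,0],"gripper":0},
    {"translation":[0.024,-0.08,-0.014],"rotation":[0,0,0],"gripper":0},
    {"translation":[0.0304,-0.098,-0.0175],"rotation":[0,0,0],"gripper":0}
  ]
}}

```text
time: 18.9
eef_pos: [447.2, -24.0, 243.1]
ee_rot: [-0.03, 0.959, 0.115, 0.257]
wrist_force: [0.2, 0.0, -0.4]
gripper_width: 0.2
grasp_force: 0.0
```

{"op": "arm_command", "data": {
  "rows": [
    {"translation":[0.003,0.0006,0.015],"rotation":[0,0,0],"gripper":0},
    {"translation":[0.0065,0.0012,0.03],"rotation":[0,0,0],"gripper":0},
    {"translation":[0.01,0.0018,0.045],"rotation":[0,0,0],"gripper":0},
    {"translation":[0.013,0.0024,0.06],"rotation":[0,0,0],"gripper":0},
    {"translation":[0.0162,0.003,0.0761],"rotation":[0,0,0],"gripper":0}
  ]
}}

```text
time: 19.4
eef_pos: [499.2, -15.4, 184.7]
ee_rot: [-0.03, 0.959, 0.115, 0.257]
wrist_force: [-0.3, -0.0, 0.1]
gripper_width: 0.3
grasp_force: 0.0
```

```bash
python3 m4.py pics/beh.png
```

```text
card z (face at 2.25, seated +3) 5.58 [ 5.613e+00 -1.000e-04  2.000e-03] 1968
top z (face at 2.25, seated +3) 5.56 [5.4111e+00 5.4000e-03 2.4000e-03] 454
bot z (face at 2.25, seated +3) 5.64 [ 4.9604e+00 -1.9500e-02  2.8000e-03] 422
knob [127.4 114.9  46. ] 251
[499.6 -15.3 183.1] [-0.26  0.13  2.16  0.58  0.45  0.6 ] 19.45
```

View pics/beh.png

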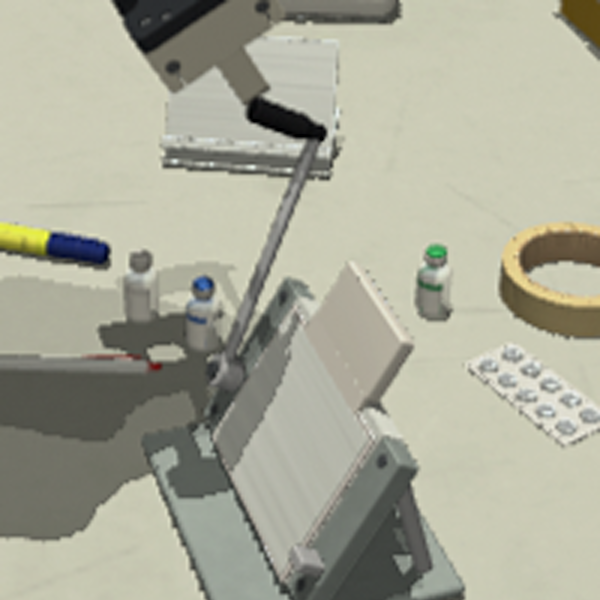

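The pressed card now lies flat at 5.6 against the 5.25 expected. The finger is just behind the knob at crop (255,95). Now the sweep.

{"op": "arm_command", "data": {
  "rows": [
    {"translation":[-0.0018,0.0075,0.001],"rotation":[0,0,0],"gripper":0},
    {"translation":[-0.0035,0.0147,0.002],"rotation":[0,0,0],"gripper":0},
    {"translation":[-0.001,0.026,0.0005],"rotation":[0,0,0],"gripper":0},
    {"translation":[0.0017,0.0374,-0.001],"rotation":[0,0,0],"gripper":0},
    {"translation":[0.0017,0.0374,-0.001],"rotation":[0,0,0],"gripper":0}
  ]
}}

```text
time: 19.95
eef_pos: [509.9, -52.7, 187.6]
ee_rot: [-0.03, 0.959, 0.115, 0.258]
wrist_force: [-0.7, 0.4, -0.3]
gripper_width: 0.7
grasp_force: 0.0
```

{"op": "arm_command", "data": {
  "rows": [
    {"translation":[0.0016,0.0108,-0.0008],"rotation":[0,0,0],"gripper":0},
    {"translation":[0.0028,0.0216,-0.0016],"rotation":[0,0,0],"gripper":0},
    {"translation":[0.003,0.0327,-0.0017],"rotation":[0,0,0],"gripper":0},
    {"translation":[0.0029,0.0438,-0.0016],"rotation":[0,0,0],"gripper":0},
    {"translation":[0.0017,0.0549,-0.001],"rotation":[0,0,0],"gripper":0}
  ]
}}

```text
time: 20.45
eef_pos: [523.4, -105.2, 188.3]
ee_rot: [-0.031, 0.959, 0.115, 0.257]
wrist_force: [-0.3, 1.4, -0.6]
gripper_width: 0.3
grasp_force: 0.5
```

{"op": "arm_command", "data": {
  "rows": [
    {"translation":[-0.0015,0.011,0.0009],"rotation":[0,0,0],"gripper":0},
    {"translation":[-0.004,0.022,0.0024],"rotation":[0,0,0],"gripper":0},
    {"translation":[-0.0069,0.0326,0.004],"rotation":[0,0,0],"gripper":0},
    {"translation":[-0.0105,0.043,0.0062],"rotation":[0,0,0],"gripper":0},
    {"translation":[-0.0148,0.0533,0.0086],"rotation":[0,0,0],"gripper":0}
  ]
}}

```text
time: 20.95
eef_pos: [527.6, -158.9, 173.2]
ee_rot: [-0.031, 0.959, 0.115, 0.257]
wrist_force: [-0.3, 2.0, 0.2]
gripper_width: 0.8
grasp_force: 0.4
```

{"op": "arm_command", "data": {
  "rows": [
    {"translation":[-0.005,0.0097,0.0029],"rotation":[0,0,0],"gripper":0},
    {"translation":[-0.0104,0.0192,0.006],"rotation":[0,0,0],"gripper":0},
    {"translation":[-0.0165,0.028,0.0095],"rotation":[0,0,0],"gripper":0},
    {"translation":[-0.0229,0.0365,0.0132],"rotation":[0,0,0],"gripper":0},
    {"translation":[-0.0229,0.0365,0.0132],"rotation":[0,0,0],"gripper":0}
  ]
}}

```text
time: 21.45
eef_pos: [523.1, -197.8, 149.9]
ee_rot: [-0.031, 0.959, 0.115, 0.257]
wrist_force: [0.3, 0.6, 0.1]
gripper_width: 0.6
grasp_force: 0.0
```

{"op": "arm_command", "data": {
  "rows": [
    {"translation":[-0.007,0.0076,0.0041],"rotation":[0,0,0],"gripper":0},
    {"translation":[-0.0143,0.015,0.0083],"rotation":[0,0,0],"gripper":0},
    {"translation":[-0.0222,0.0213,0.0128],"rotation":[0,0,0],"gripper":0},
    {"translation":[-0.0302,0.0275,0.0175],"rotation":[0,0,0],"gripper":0},
    {"translation":[-0.0302,0.0275,0.0175],"rotation":[0,0,0],"gripper":0}
  ]
}}

```text
time: 21.95
eef_pos: [512.6, -227.9, 119.8]
ee_rot: [-0.031, 0.959, 0.115, 0.257]
wrist_force: [-1.0, -0.4, 0.3]
gripper_width: 0.4
grasp_force: 0.0
```

Run:
```python
import subprocess
print(subprocess.run(["python3","m4.py","pics/sw.png"],capture_output=True,text=True).stdout)
```

```text
card z (face at 2.25, seated +3) 5.66 [6.1056e+00 1.1900e-02 4.0000e-03] 801
top z (face at 2.25, seated +3) 5.39 [ 8.4241 -0.1026 -0.0256] 151
bot z (face at 2.25, seated +3) 5.56 [5.9677e+00 9.1000e-03 1.0000e-03] 312
knob [ 35.4 -68.7  45.3] 278
[ 512.9 -227.6  120.4] [-0.7   0.4   1.99  0.82  0.59 -0.03] 22.0
```

View pics/sw.png

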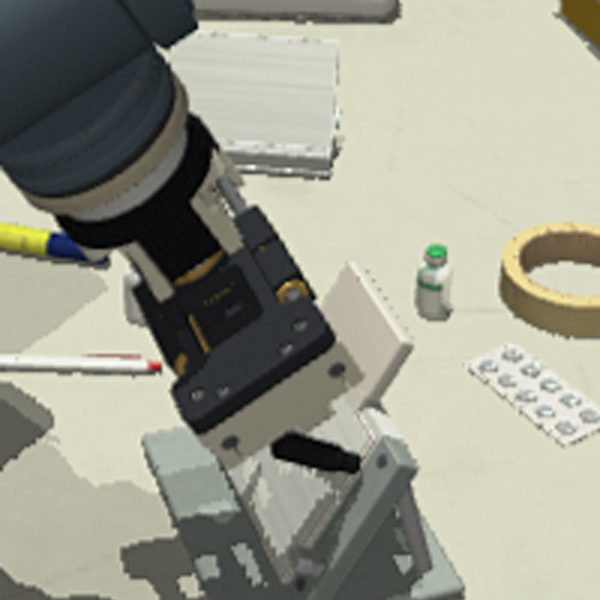

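The knob at crop (315,453), jig (35,−69), leads the finger at about 0.34 rad. The bar is swinging freely over the card. I'll continue down to the stop.

{"op": "arm_command", "data": {
  "rows": [
    {"translation":[-0.0086,0.0048,0.005],"rotation":[0,0,0],"gripper":0},
    {"translation":[-0.0172,0.0095,0.0099],"rotation":[0,0,0],"gripper":0},
    {"translation":[-0.0232,0.0118,0.0133],"rotation":[0,0,0],"gripper":0},
    {"translation":[-0.0291,0.0142,0.0167],"rotation":[0,0,0],"gripper":0},
    {"translation":[-0.0291,0.0142,0.0167],"rotation":[0,0,0],"gripper":0}
  ]
}}

```text
time: 22.5
eef_pos: [499.7, -245.3, 91.0]
ee_rot: [-0.031, 0.959, 0.115, 0.257]
wrist_force: [-0.6, -0.4, -0.6]
gripper_width: 0.2
grasp_force: 0.0
```

{"op": "arm_command", "data": {
  "rows": [
    {"translation":[-0.0026,0.0006,0.0015],"rotation":[0,0,0],"gripper":0},
    {"translation":[-0.0052,0.0012,0.003],"rotation":[0,0,0],"gripper":0},
    {"translation":[-0.0078,0.0018,0.0045],"rotation":[0,0,0],"gripper":0},
    {"translation":[-0.0095,0.002,0.0055],"rotation":[0,0,0],"gripper":0},
    {"translation":[-0.0095,0.002,0.0055],"rotation":[0,0,0],"gripper":0}
  ]
}}

```text
time: 23.0
eef_pos: [495.0, -248.5, 81.7]
ee_rot: [-0.031, 0.959, 0.115, 0.257]
wrist_force: [0.1, -0.2, 0.4]
gripper_width: 0.1
grasp_force: 0.0
```

{"op": "arm_command", "data": {
  "rows": [
    {"translation":[-0.0009,0,0.0005],"rotation":[0,0,0],"gripper":0},
    {"translation":[-0.0017,0,0.001],"rotation":[0,0,0],"gripper":0},
    {"translation":[-0.0026,0,0.0015],"rotation":[0,0,0],"gripper":0},
    {"translation":[-0.0035,0,0.002],"rotation":[0,0,0],"gripper":0},
    {"translation":[-0.0035,0,0.002],"rotation":[0,0,0],"gripper":0}
  ]
}}

```text
time: 23.5
eef_pos: [493.7, -249.0, 79.0]
ee_rot: [-0.031, 0.959, 0.115, 0.258]
wrist_force: [0.9, 2.5, 6.2]
gripper_width: 0.6
grasp_force: 2.9
```

```bash
python3 m4.py pics/sw2.png; python3 -c "
from workcell import manip;print(manip.sense()['wrist_force'].round(1))"
```

```text
card z (face at 2.25, seated +3) 5.6 [ 5.7123e+00 -4.7000e-03 -1.0000e-03] 1014
top z (face at 2.25, seated +3) 5.61 [ 5.6774e+00 -1.7000e-03  3.0000e-03] 452
bot z (face at 2.25, seated +3) 6.07 [ 4.5933  0.0698 -0.0889] 8
knob [-11.3 -76.9  36.2] 141
[ 493.7 -249.1   79.1] [-0.77  0.47  2.02  0.94  0.55 -0.23] 23.55
[1.1 0.9 5.5]
```

View pics/sw2.png

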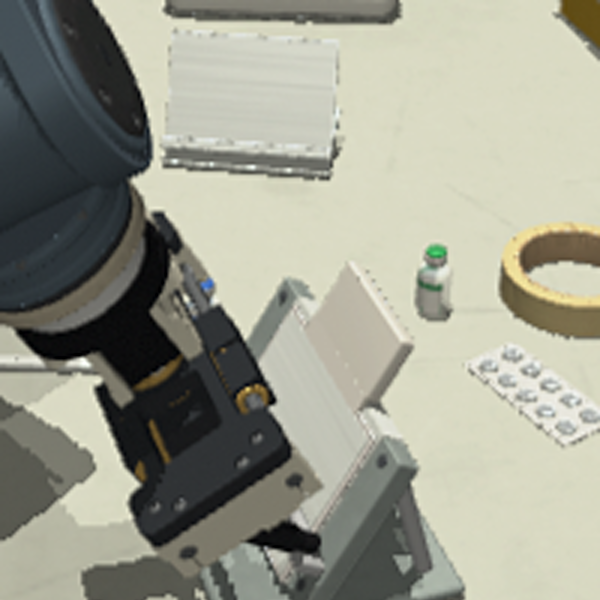

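The knob is at crop (285,535), at the bottom, with a 6 N reaction. I'll press slightly more onto the stop and then back off.

{"op": "arm_command", "data": {
  "rows": [
    {"translation":[-0.0004,0,0.0003],"rotation":[0,0,0],"gripper":0},
    {"translation":[-0.0009,0,0.0005],"rotation":[0,0,0],"gripper":0},
    {"translation":[-0.0013,0,0.0008],"rotation":[0,0,0],"gripper":0},
    {"translation":[-0.0013,0,0.0008],"rotation":[0,0,0],"gripper":0},
    {"translation":[-0.0013,0,0.0008],"rotation":[0,0,0],"gripper":0}
  ]
}}

```text
time: 24.05
eef_pos: [493.6, -249.2, 78.5]
ee_rot: [-0.031, 0.959, 0.116, 0.258]
wrist_force: [1.7, 3.0, 12.6]
gripper_width: 0.4
grasp_force: 6.1
```

{"op": "arm_command", "data": {
  "rows": [
    {"translation":[0.007,0,-0.004],"rotation":[0,0,0],"gripper":0},
    {"translation":[0.012,0,-0.015],"rotation":[0,0,0],"gripper":0},
    {"translation":[0.012,0,-0.04],"rotation":[0,0,0],"gripper":0},
    {"translation":[0.012,0,-0.07],"rotation":[0,0,0],"gripper":0},
    {"translation":[0.012,0,-0.11],"rotation":[0,0,0],"gripper":0}
  ]
}}

```text
time: 24.55
eef_pos: [448.2, -259.2, 178.3]
ee_rot: [-0.032, 0.959, 0.115, 0.256]
wrist_force: [0.8, -0.3, 0.3]
gripper_width: 0.4
grasp_force: 0.0
```

{"op": "arm_command", "data": {
  "rows": [
    {"translation":[-0.02,0,-0.03],"rotation":[0,0,0],"gripper":0},
    {"translation":[-0.04,0,-0.06],"rotation":[0,0,0],"gripper":0},
    {"translation":[-0.06,0,-0.09],"rotation":[0,0,0],"gripper":0},
    {"translation":[-0.08,0,-0.12],"rotation":[0,0,0],"gripper":0},
    {"translation":[-0.1,0,-0.15],"rotation":[0,0,0],"gripper":0}
  ]
}}

```text
time: 25.05
eef_pos: [290.7, -297.9, 258.8]
ee_rot: [-0.031, 0.959, 0.115, 0.257]
wrist_force: [-0.2, -0.3, -0.8]
gripper_width: 0.1
grasp_force: 0.0
```

```bash
python3 m4.py pics/end.png
```

```text
card z (face at 2.25, seated +3) 5.77 [ 6.8407e+00 -3.5200e-02 -9.0000e-04] 1874
top z (face at 2.25, seated +3) 5.61 [ 5.6893e+00 -3.2000e-03  2.2000e-03] 441
bot z (face at 2.25, seated +3) 5.5 [5.8531e+00 8.9000e-03 1.8000e-03] 311
knob [-11.2 -75.5  43.5] 229
[ 288.4 -299.5  260.8] [-1.26 -0.01  2.07  0.59  1.11 -0.21] 25.1
```

View pics/end.png

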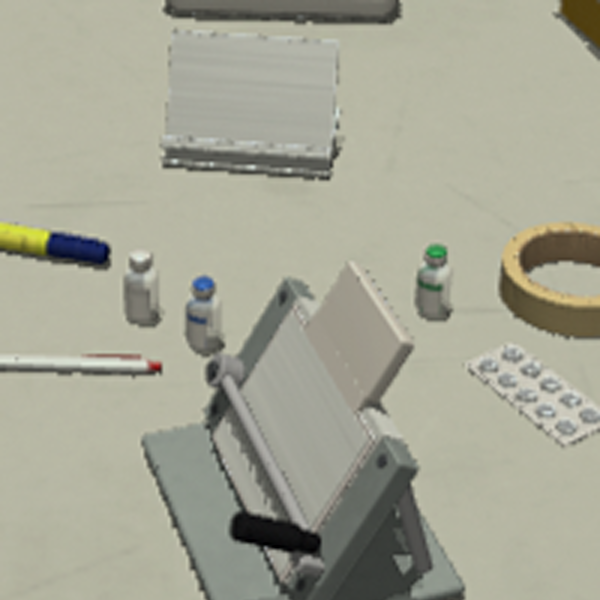

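The final crop shows the bar lying across the seated card from (222,370) to its knob at (275,533), on the stop. The vials and pen are where they were, and so is the visible part of the tape roll. Handing in.

```bash
python3 -c "
from workcell import manip;print(manip.finish_job())"
```

```text
the job is handed in; nothing more can be done
None
```

The card is seated in the jig wells, back outwards and grip at the top, with the retaining bar swung across onto its stop; I handed the job in at about 25 s with nothing else moved, and no verdict came back.

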